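# Load the sign-foot drilling jig

## Robot

A 7-joint arm with a two-finger parallel gripper is mounted at the origin on the work surface. World frame = base frame: x ahead of the robot, y to its left, z up, the work surface at z = 0. Lengths are in m, angles in rad, forces in N, time in s.
With the tool pointing down it reaches from about 0.425 to 1.025 m from the base axis. Payload 3.6 kg.
Tool frame: the origin (TCP) lies between the finger pads; the fingertips stand ctrl.tip_extent ahead of it and the grasp point (between the pads) lies 6 mm ahead of it (ctrl.tip_extent is the distance from the TCP to the fingertips, in m); z points along the fingers, y is the direction in which the jaws open and shut (so a half turn about z gives the same grasp; the last joint's range is limited). The gripper opens to 85 mm and grips with 20 to 120 N. Pads are 22 mm wide; open, the fingers measure 114 mm over their backs; the gripper's body (76 mm by 85 mm) begins 54 mm behind the grasp point. The pads swing forward as they close: fully open they stand 13 mm farther back than shut.
Start: joints at [1.119, 0.591, 0.048, 1.609, -0.033, 0.943, -0.034], TCP at [0.254, -0.679, 0.256] pointing down, gripper open.
Joint ranges: [-2.69, 2.69], [-0.47, 2.24], [-1.27, 1.36], [0.19, 2.51], [-1.53, 4.68], [0.08, 2.07], [-3.09, 3.09]. Speed limits (rad/s): [2.57, 2.57, 3.14, 3.14, 3.14, 3.14, 3.14].

## Interface

Orientations are given as [roll, pitch, yaw] about the fixed x, y, z axes, in that order (R = Rz(yaw) Ry(pitch) Rx(roll)).
In Python, from rig import ctrl, cams, nets gives the robot as it stands.
- The arm moves only by the shell command python3 -m inch 'ROWS' [OPENING] [FORCE]. ROWS is JSON, one flat list of numbers, 4 for each row, row after row: the shift along the tool's x, y, z in m, then the turn about the tool's z in degrees. In form: [tx, ty, tz, turn, tx, ty, tz, turn, ...]. A call has 1 to 8 rows; each row shifts and turns the commanded pose from where the row before left it, along the tool's axes as they then stand; what a row does not reach is not made up. A row lasts 1/12 s, in which the tool goes at most 41.7 mm and 7.16 degrees, less where a joint would pass 70% of its speed; a pose out of reach is approached as far as the arm can. A call is refused whole if a number of a shift passes 0.0417 or a number of a turn 7.16, either way. A call with a gripper value outside its range is refused whole. OPENING is the closure in counts, from 0 (fully open) to 255 (shut), set as the call begins (- or left out, the last holds). The fingers move at their own pace and stop on an object; FORCE is the grip in N (left out, the last holds). Time passes only in rows, so rows that do not move let the fingers close. It gives the time, the measured TCP pose, the force and the opening at its end, in the units of the state.
- ctrl.read_state(): the state, without advancing time (a new reading comes with each control period).
- cams.get_image(name): name is "scene" or "top"; returns a dict with "img" (400x640x3 uint8, blue, green, red), "K" (3x3 intrinsics, pixels), "cam_to_world" (4x4, takes a point from camera to world coordinates). Camera axes: x right, y down, z forward; pixel columns grow to the right and rows downward; lengths in m; the calibration is good to about 2 mm. A picture is of the moment at which its call begins. There is no depth.
- ctrl.hand_in(): hands the job in, once; it reports no verdict.
Trained networks look in a picture, given as the dict that the camera call returned (one of the last four; its "shot" number tells which), for a name from the list of things; names that differ only in an ending like _2 or _b are one class to them, and where a whole thing is asked for, a point or a joint stands for the part that bears it (a point fixed in the world has none). Each returns a list of dicts, best first, with "p" (0 to 1); they miss things now and then, are a little off and sometimes report something else, mostly with a low value. They report only what shows in the picture. A call takes as long as a camera call. They do not tell look-alikes from the thing itself.
- nets.recognise(picture, target): "box" ([left, top, right, bottom] in pixels, round what is visible of it).
The state is a dict: "time_s": time; "q": joint angles; "joint_velocities": joint speeds; "effort": joint torques, N m; "tool_pos": TCP position; "orientation": TCP orientation; "ft_force": force on the tool from outside, world axes, zero at the start; "moment": the same for the moment, N m; "width": opening from 0.0 (shut) to 1.0 (fully open).
Only numpy, scipy, OpenCV 4.12 (cv2) and the standard library are available. Lean on these libraries where they do the work, as an engineer would, in place of code of your own. Each camera call takes 0.05 s, during which the arm holds its last target. There are 200 camera calls.

## Task

Open the blue clamp gate of the drilling jig by its red knob and swing it right back until it rests open. Put every brown wooden sign foot from the tray into a pocket of its own, lengthwise, and press each one down until you feel it sit fully on the pocket's bottom; only then swing the gate shut over them. Leave the steel spacer in its tray and everything else on the bench where it is.

Things in the scene. Friction and masses are not known exactly. Their poses are not given: they have to be found in the camera images.
- jig: aluminium drilling jig fixed to the bench, a plate 130 (x) x 290 (y) x 30 mm high, with a strip behind it (+x) that carries two blue hinge posts, 82 mm high. Origin at the centre of the plate's underside, on the bench; x points away from the robot, y along the row of pockets, z up. Three pockets, 90 mm apart, each 94 (x) x 48 (y) mm and 16 mm deep with a chamfered mouth
- pocket1 (a point): centre of the rigid bottom of the pocket at -y, 14 mm above the bench; axes as the jig's. Above it an orange lifter plate holds a part 3 to 9 mm off the bottom at first. It has no spring: it resists with about 6 N, gives way when the part is pressed harder (10 to 15 N is right) and stays where it is pushed. A foot fully home has its top 58 mm above the bench
- pocket2 (a point): centre of the bottom of the middle pocket, which is like pocket1
- pocket3 (a point): centre of the bottom of the pocket at +y, which is like pocket1
- gate (a joint): hinge angle of the blue clamp gate (0.35 kg), rad: 0 shut, 1.9 fully open, leaning back past upright on its stop, where it stays by its own weight; let go below about 1.55 it falls shut. Turns about the jig's y axis; opening lifts the knob up and over, away from the robot. Shut, its 24 mm wide bar crosses the middle of all pockets, its underside 61 mm above the bench, 3 mm over a foot fully home
- gate_knob (a point): centre of the red knob at the gate's free end, a cylinder 30 mm in diameter and 28 mm long along the jig's y axis, 165 mm from the hinge axis. Pinched by its two flat ends (fingers closing along the jig's y) it can turn between the pads while the gripper stays pointing down. A 16 mm wide tongue joins it to the gate
- gate_hinge (a point): middle of the gate's hinge axis, 69 mm above the bench, 85 mm behind (+x) the jig's origin; does not move
- tray: grey tray fixed to the bench, 250 (x) x 210 (y) x 15 mm high, walls and floor 4 mm, four compartments (2 x 2). Origin at the centre of its underside. Holds the feet and the spacer, one to a compartment
- foot1: a reddish-brown hardwood block, 90 x 44 x 44 mm, 0.12 kg, with a cream band round its middle and a thin black band near each end. Any long face may be up. Origin at the block's centre; its x axis runs along the 90 mm length. Starts in one compartment of the tray; absent in some runs
- foot2: a reddish-brown hardwood block, 90 x 44 x 44 mm, 0.12 kg, with a cream band round its middle and a thin black band near each end. Any long face may be up. Origin at the block's centre; its x axis runs along the 90 mm length. Starts in one compartment of the tray; absent in some runs
- foot3: a reddish-brown hardwood block, 90 x 44 x 44 mm, 0.12 kg, with a cream band round its middle and a thin black band near each end. Any long face may be up. Origin at the block's centre; its x axis runs along the 90 mm length. Starts in one compartment of the tray; absent in some runs
- spacer: flat steel block, 80 x 40 x 24 mm, with two dark holes in its top, in one compartment of the tray; not part of the job, stays in the tray. Origin at its centre
- paint_can: bystander: green-labelled paint can, 74 mm across, 100 mm high; origin under its centre
- glue: bystander: white glue bottle, 56 mm across, 160 mm high; origin under its centre
- varnish: bystander: amber jar, 68 mm across, 85 mm high; origin under its centre
- tape: bystander: yellowish roll of tape, 90 mm across, 24 mm high; origin under its centre
- sander: bystander: cork sanding block, 100 x 60 x 35 mm; origin under its centre
- brush: bystander: paint brush lying on the bench at the back
- driver: bystander: screwdriver lying on the bench at the left
- cup: bystander: clear cup, 80 mm across, 90 mm high; origin under its centre
Things that resemble listed ones, but are neither listed nor needed, are in the scene too. What is shaped like the foot3 but pink is not meant. Leave any green or purple look-alike of the foot2 alone.

How it is judged:
On the way, in this order (a step that is already met when the one before it is completed fails the run):
1. the gate is swung back open (value of joint gate above 1.6 rad), for 0.2 s.
2. every foot is fully home in a pocket while the gate is still open (((horizontal distance between foot1 and pocket1 below 0.007 m and z of foot1 in the frame of jig below 0.0378 m and angle between the x axis of foot1 and the x axis of jig, either way round below 0.07 rad) or (horizontal distance between foot1 and pocket2 below 0.007 m and z of foot1 in the frame of jig below 0.0378 m and angle between the x axis of foot1 and the x axis of jig, either way round below 0.07 rad) or (horizontal distance between foot1 and pocket3 below 0.007 m and z of foot1 in the frame of jig below 0.0378 m and angle between the x axis of foot1 and the x axis of jig, either way round below 0.07 rad)) and ((horizontal distance between foot2 and pocket1 below 0.007 m and z of foot2 in the frame of jig below 0.0378 m and angle between the x axis of foot2 and the x axis of jig, either way round below 0.07 rad) or (horizontal distance between foot2 and pocket2 below 0.007 m and z of foot2 in the frame of jig below 0.0378 m and angle between the x axis of foot2 and the x axis of jig, either way round below 0.07 rad) or (horizontal distance between foot2 and pocket3 below 0.007 m and z of foot2 in the frame of jig below 0.0378 m and angle between the x axis of foot2 and the x axis of jig, either way round below 0.07 rad)) and ((horizontal distance between foot3 and pocket1 below 0.007 m and z of foot3 in the frame of jig below 0.0378 m and angle between the x axis of foot3 and the x axis of jig, either way round below 0.07 rad) or (horizontal distance between foot3 and pocket2 below 0.007 m and z of foot3 in the frame of jig below 0.0378 m and angle between the x axis of foot3 and the x axis of jig, either way round below 0.07 rad) or (horizontal distance between foot3 and pocket3 below 0.007 m and z of foot3 in the frame of jig below 0.0378 m and angle between the x axis of foot3 and the x axis of jig, either way round below 0.07 rad)) and value of joint gate above 1.2 rad), for 0.2 s.
3. the gate is shut (value of joint gate below 0.04 rad), for 0.2 s.
At the end, for the whole second after the job is handed in: every foot present lies lengthwise in a pocket (centre within 7 mm, within 0.07 rad) and fully down on its bottom (within 1.8 mm), at rest, and the gate is shut (below 0.04 rad) (((horizontal distance between foot1 and pocket1 below 0.007 m and z of foot1 in the frame of jig below 0.0378 m and angle between the x axis of foot1 and the x axis of jig, either way round below 0.07 rad) or (horizontal distance between foot1 and pocket2 below 0.007 m and z of foot1 in the frame of jig below 0.0378 m and angle between the x axis of foot1 and the x axis of jig, either way round below 0.07 rad) or (horizontal distance between foot1 and pocket3 below 0.007 m and z of foot1 in the frame of jig below 0.0378 m and angle between the x axis of foot1 and the x axis of jig, either way round below 0.07 rad)) and ((horizontal distance between foot2 and pocket1 below 0.007 m and z of foot2 in the frame of jig below 0.0378 m and angle between the x axis of foot2 and the x axis of jig, either way round below 0.07 rad) or (horizontal distance between foot2 and pocket2 below 0.007 m and z of foot2 in the frame of jig below 0.0378 m and angle between the x axis of foot2 and the x axis of jig, either way round below 0.07 rad) or (horizontal distance between foot2 and pocket3 below 0.007 m and z of foot2 in the frame of jig below 0.0378 m and angle between the x axis of foot2 and the x axis of jig, either way round below 0.07 rad)) and ((horizontal distance between foot3 and pocket1 below 0.007 m and z of foot3 in the frame of jig below 0.0378 m and angle between the x axis of foot3 and the x axis of jig, either way round below 0.07 rad) or (horizontal distance between foot3 and pocket2 below 0.007 m and z of foot3 in the frame of jig below 0.0378 m and angle between the x axis of foot3 and the x axis of jig, either way round below 0.07 rad) or (horizontal distance between foot3 and pocket3 below 0.007 m and z of foot3 in the frame of jig below 0.0378 m and angle between the x axis of foot3 and the x axis of jig, either way round below 0.07 rad)) and value of joint gate below 0.04 rad and linear speed of each of foot1, foot2, foot3 below 0.02 m/s); the robot touches nothing.
It fails at once if the steel spacer is shifted by more than 40 mm (distance of spacer from where it was at the start of the episode above 0.04 m).
It fails at once if a bystander is shifted by more than 30 mm (distance of any of paint_can, glue, varnish, tape, sander, brush, driver, cup from where it was at the start of the episode above 0.03 m).
Of foot1, foot2, foot3 only 2 to 3 are there at a start; the rules pass over those that are not, and their reading is None.
At some moment in a run one of foot1, foot2, foot3 may be knocked a few centimetres aside while the robot is not near it.
Once in a run the grip may slacken for a moment while it holds something.
It also fails if it takes over 210 s, if anything falls off the work surface, if the arm or the gripper's body presses on something with over 40 N, if the wrist force passes 120 N, or if a joint passes its speed limit or range.

## Working session

There is one attempt and no reset: what is moved stays moved. The work goes in short steps, Python scripts to look and compute and a shell command to move; the robot and the scene stay as the last step left them, time stands still between calls to the robot, and variables do not carry over. Pictures are saved under pics/ and viewed, about 12 in all and at most 16, crops included, and the job is handed in when it is done.

```bash
ls; mkdir -p pics
python3 - <<'E'
from rig import ctrl,cams,nets
import cv2
print(ctrl.tip_extent); s=ctrl.read_state(); print(s)
for n in("scene","top"):
    p=cams.get_image(n); cv2.imwrite(f"pics/{n}0.png",p["img"]); print(n,p["K"],p["cam_to_world"])
    for t in("foot1","spacer","gate_knob","tray","jig","glue","paint_can","varnish","cup","tape","sander"):
        print(t,[(round(d["p"],2),[round(x) for x in d["box"]]) for d in nets.recognise(p,t)][:6])
E
```

```text
pics
0.025
{'time_s': 0.0, 'q': array([ 1.11951898,  0.59213539,  0.04830579,  1.60982448, -0.03326091,
        0.94272816, -0.03371767]), 'joint_velocities': array([-1.20816534e-03,  5.36932019e-04, -1.93870145e-04,  4.50805399e-05,
       -8.28543064e-04,  5.95809814e-04,  1.87109992e-05]), 'effort': array([ 5.14790299e-04, -5.48684764e+01,  1.54671393e+00, -1.98119116e+01,
        9.42349347e-03,  8.66386603e-03,  7.28469871e-06]), 'tool_pos': array([ 0.25361456, -0.67836271,  0.25512853]), 'orientation': array([-3.13930709e+00,  1.64055457e-04,  3.57858416e-01]), 'ft_force': array([0.72723113, 0.00688554, 0.13173258]), 'moment': array([ 0.02862136, -0.04324849,  0.04980554]), 'width': 1.00015295341437}
scene [[463.55524997   0.         323.0934658 ]
 [  0.         463.55524997 200.87272482]
 [  0.           0.           1.        ]] [[ 0.72644311  0.52861757 -0.43913992  1.0980423 ]
 [ 0.68720551 -0.55375915  0.47021206 -0.65267699]
 [ 0.00538461 -0.64336169 -0.76554343  1.06049456]
 [ 0.          0.          0.          1.        ]]
foot1 [(0.85, [342, 220, 366, 261]), (0.84, [1
[... 894 characters left out ...]
95]
 [-0.00150738 -0.19033789 -0.98171748  1.25390853]
 [ 0.          0.          0.          1.        ]]
foot1 [(0.96, [323, 143, 357, 168]), (0.93, [378, 173, 395, 203]), (0.92, [455, 250, 492, 283]), (0.89, [420, 268, 437, 301]), (0.77, [409, 216, 426, 246])]
spacer [(0.68, [408, 176, 425, 205])]
gate_knob [(0.75, [215, 156, 299, 219]), (0.65, [171, 118, 206, 152])]
tray [(0.97, [366, 165, 437, 254]), (0.69, [314, 108, 382, 128])]
jig [(0.6, [207, 144, 313, 220])]
glue [(0.77, [173, 118, 206, 152])]
paint_can [(0.65, [268, 98, 292, 136]), (0.37, [208, 145, 313, 217])]
varnish [(0.56, [490, 197, 525, 229]), (0.21, [217, 246, 242, 278])]
cup []
tape [(0.56, [297, 235, 324, 268])]
sander []
```

Run:
```python
import cv2
a=cv2.imread("pics/top0.png")[90:310,160:540]; cv2.imwrite("pics/topc.png",cv2.resize(a,None,fx=2.1,fy=2.1,interpolation=cv2.INTER_CUBIC))
a=cv2.imread("pics/scene0.png")[90:350,130:490]; cv2.imwrite("pics/scenec.png",cv2.resize(a,None,fx=2.2,fy=2.2,interpolation=cv2.INTER_CUBIC))
```

```text
(no output)
```

View pics/topc.png

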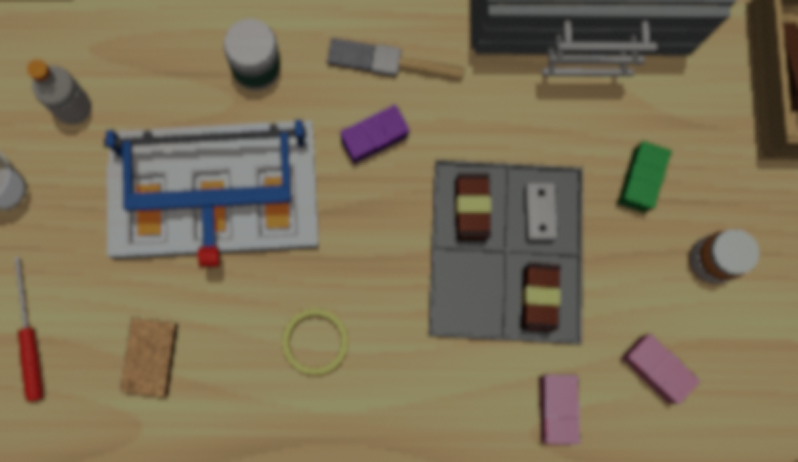

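View pics/scenec.png

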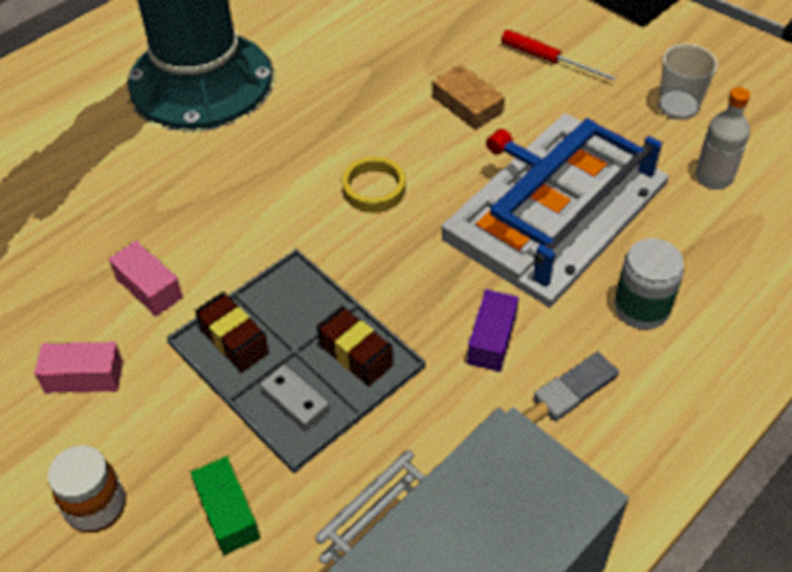

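The pictures show two brown feet with cream bands in the tray, at top-image pixels of about (385,189) and (418,231). The third compartment is empty and the steel spacer is at (418,190). Possible mix-ups are the pink blocks (427,284) and (474,266), the green block (467,173) and the purple one (338,153), all outside the tray. I choose the two brown-and-cream blocks. The gate is shut, with its red knob at (259,212).

```bash
cat > h.py <<'E'
import numpy as np,cv2
from rig import ctrl,cams,nets
def ray(p,uv):
    K,T=np.array(p["K"]),np.array(p["cam_to_world"]); d=T[:3,:3]@np.linalg.inv(K)@[uv[0],uv[1],1]; return T[:3,3],d
def atz(p,uv,z):
    o,d=ray(p,uv); return o+d*(z-o[2])/d[2]
def proj(p,X):
    K,T=np.array(p["K"]),np.array(p["cam_to_world"]); c=(np.atleast_2d(X)-T[:3,3])@T[:3,:3]; q=c@K.T; return q[:,:2]/q[:,2:]
def tri(ps,uvs):
    A=np.zeros((3,3));b=np.zeros(3)
    for p,uv in zip(ps,uvs):
        o,d=ray(p,uv); d=d/np.linalg.norm(d); M=np.eye(3)-np.outer(d,d); A+=M;b+=M@o
    X=np.linalg.solve(A,b); return X,[np.linalg.norm(proj(p,X)[0]-uv) for p,uv in zip(ps,uvs)]
def blobs(p,lo,hi,amin=15):
    h=cv2.cvtColor(p["img"],cv2.COLOR_BGR2HSV); m=cv2.inRange(h,np.array(lo),np.array(hi))
    n,l,s,c=cv2.connectedComponentsWithStats(m); return [(s[i,4],c[i].round(1),l==i) for i in range(1,n) if s[i,4]>=amin]
E
python3 - <<'E'
from h import *
ps={n:cams.get_image(n) for n in("scene","top")}
for n,p in ps.items():
    for nm,lo,hi in(("red",(0,170,110),(4,255,255)),("red2",(174,170,110),(180,255,255)),("orange",(8,190,130),(18,255,255)),("blue",(105,130,50),(120,255,255)),("cream",(22,80,100),(36,190,255))):
        print(n,nm,[(a,list(c)) for a,c,_ in blobs(p,lo,hi) if a<1500][:14])
a=cv2.resize(ps["top"]["img"][140:220,200:320],None,fx=6,fy=6,interpolation=cv2.INTER_CUBIC); cv2.imwrite("pics/jt.png",a)
a=cv2.resize(ps["scene"]["img"][135:232,325:440],None,fx=6,fy=6,interpolation=cv2.INTER_CUBIC); cv2.imwrite("pics/js.png",a)
E
```

```text
scene red [(np.int32(116), [np.float64(370.8), np.float64(109.9)]), (np.int32(44), [np.float64(357.3), np.float64(152.1)])]
scene red2 []
scene orange [(np.int32(44), [np.float64(466.3), np.float64(132.5)]), (np.int32(102), [np.float64(396.5), np.float64(163.6)]), (np.int32(107), [np.float64(380.1), np.float64(179.9)]), (np.int32(144), [np.float64(358.1), np.float64(194.8)])]
scene blue [(np.int32(761), [np.float64(377.8), np.float64(172.2)]), (np.int32(19), [np.float64(426.7), np.float64(154.9)]), (np.int32(26), [np.float64(425.0), np.float64(163.4)])]
scene cream [(np.int32(171), [np.float64(290.4), np.float64(32.6)]), (np.int32(309), [np.float64(259.6), np.float64(62.9)]), (np.int32(34), [np.float64(254.2), np.float64(52.3)]), (np.int32(17), [np.float64(268.6), np.float64(72.5)]), (np.int32(78), [np.float64(454.8), np.float64(79.2)]), (np.int32(52), [np.float64(240.3), np.float64(82.3)]), (np.int32(16), [np.float64(371.4), np.float64(86.5)]), (np.int32(107), [np.float64(372.6), np.float64(94.1)]), (np.int32(16), [np.float64(238.5), np.float64(93.2)]), (np.int32(16), [np.float64(39
[... 728 characters left out ...]
547.4), np.float64(70.3)]), (np.int32(37), [np.float64(516.3), np.float64(84.3)]), (np.int32(42), [np.float64(511.4), np.float64(94.8)]), (np.int32(58), [np.float64(257.0), np.float64(109.9)]), (np.int32(64), [np.float64(299.6), np.float64(110.8)]), (np.int32(1414), [np.float64(492.3), np.float64(129.8)]), (np.int32(98), [np.float64(306.7), np.float64(120.9)]), (np.int32(939), [np.float64(232.7), np.float64(134.7)]), (np.int32(308), [np.float64(91.4), np.float64(139.2)]), (np.int32(267), [np.float64(316.4), np.float64(144.3)]), (np.int32(20), [np.float64(206.4), np.float64(150.2)]), (np.int32(63), [np.float64(118.0), np.float64(151.5)]), (np.int32(74), [np.float64(49.7), np.float64(153.4)])]
```

View pics/jt.png

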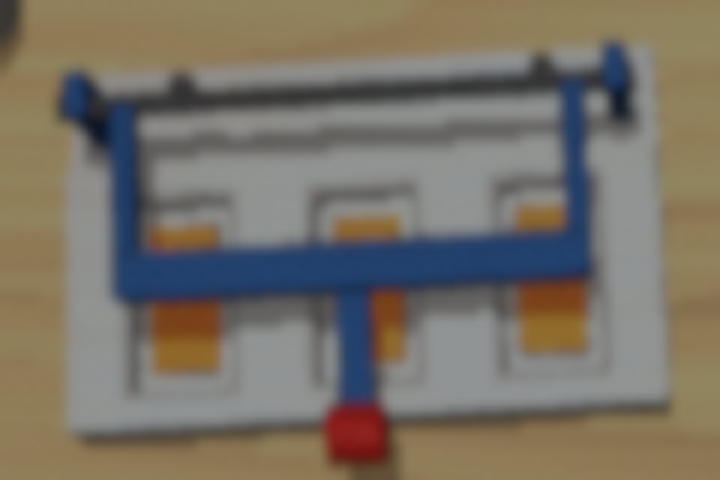

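View pics/js.png

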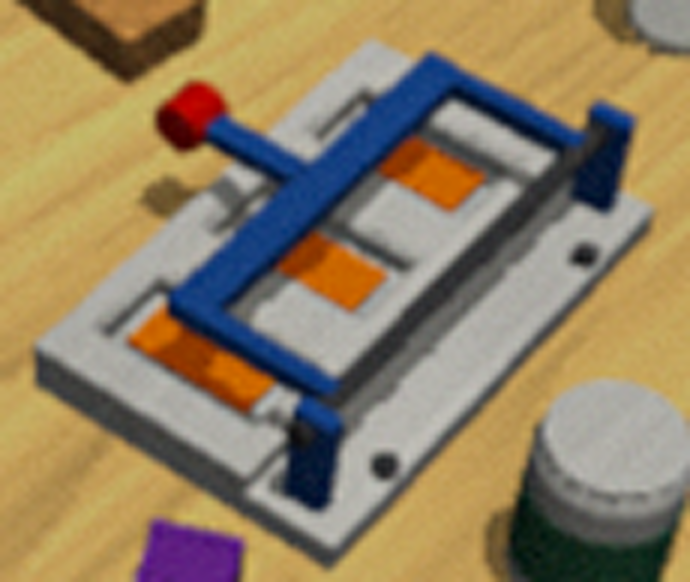

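```bash
cat > m.py <<'E'
from h import *
from scipy.optimize import least_squares
def R(a): c,s=np.cos(a),np.sin(a); return np.array([[c,-s,0],[s,c,0],[0,0,1]])
def feet(ps):
    "fit boxes 90x44x44: mask of brown+cream in both pictures near tray, silhouette hull compare"
    p=ps["top"]; out=[]
    h=cv2.cvtColor(p["img"],cv2.COLOR_BGR2HSV)
    m=((h[...,1]>110)&((h[...,0]<12)|(h[...,0]>172))&(h[...,2]<95)&(h[...,2]>10))|((h[...,0]>22)&(h[...,0]<36)&(h[...,1]>80)&(h[...,2]>90))
    return m.astype(np.uint8)
E
python3 - <<'E'
from m import *
ps={n:cams.get_image(n) for n in("scene","top")}
jt=lambda x,y:(200+x/6-.4,140+y/6-.4); js=lambda x,y:(325+x/6-.4,135+y/6-.4)
obs=[("top",(-.065,.145,.03),jt(72,430)),("top",(-.065,-.145,.03),jt(668,404)),("top",(0,.09,.03),jt(181,297)),("top",(0,0,.03),jt(366,286)),("top",(0,-.09,.03),jt(551,278)),
("top",(-.08,0,.069),(258.8,211.8)),("scene",(-.08,0,.069),(357.3,152.1)),("scene",(-.065,-.145,.03),js(38,350)),("scene",(-.065,.145,.03),js(375,42)),("scene",(.065,-.145,.03),js(248,490))]
def f(v,sel):
    return np.concatenate([(proj(ps[n],R(v[2])@np.array(X)+[v[0],v[1],0])[0]-uv) for n,X,uv in obs if n in sel])
for sel in("top",),("scene",),("top","scene"):
    r=least_squares(f,[.6,.13,0],args=(sel,),loss="soft_l1"); print(sel,r.x.round(4),f(r.x,sel).round(1).reshape(-1,2).tolist())
print("knob",tri([ps["top"],ps["scene"]],[(258.8,211.8),(357.3,152.1)]))
for n,c in(("top",(418,231)),("top",(385,189)),("top",(418,190))): print(c,atz(ps[n],c,.048))
def ft(box,n):
    # per picture: cream blob centre near box
    return [(a,list(c)) for a,c,_ in blobs(ps[n],(20,60,90),(38,255,255),20) if box[0]<c[0]<box[2] and box[1]<c[1]<box[3]]
print(ft((360,160,445,260),"top"),ft((205,200,330,305),"scene"))
for nm,b in(("A",(370,165,402,212)),("B",(404,210,434,254))):
    x0,y0,x1,y1=b; c=ps["top"]["img"][y0:y1,x0:x1]; print(nm); h=cv2.cvtColor(c,cv2.COLOR_BGR2HSV)
    for row in h[::4,::2]: print(" ".join("%d/%d/%d"%tuple(q) for q in row))
E
```

```text
('top',) [0.5534 0.1674 0.053 ] [[-0.8, 0.2], [0.2, -0.0], [0.0, -0.5], [0.0, -0.1], [0.0, -0.1], [0.3, 0.5]]
('scene',) [0.5581 0.1667 0.059 ] [[-0.0, 2.6], [-0.3, -0.1], [0.1, 0.0], [0.2, -1.0]]
('top', 'scene') [0.5547 0.1679 0.0587] [[-0.8, 0.0], [0.2, -0.8], [-0.1, -0.8], [-0.1, -0.5], [-0.2, -0.7], [0.3, -0.0], [-0.6, 1.9], [-0.9, -0.9], [-0.5, -0.7], [-0.5, -1.9]]
knob (array([0.47463932, 0.1638431 , 0.07587835]), [np.float64(0.44464952325616824), np.float64(0.40611205825267876)])
(418, 231) [ 0.42646128 -0.28354429  0.048     ]
(385, 189) [ 0.54677735 -0.19293844  0.048     ]
(418, 190) [ 0.54448783 -0.28760455  0.048     ]
[(np.int32(25), [np.float64(444.0), np.float64(178.4)]), (np.int32(145), [np.float64(385.4), np.float64(187.0)]), (np.int32(150), [np.float64(418.2), np.float64(230.6)])] [(np.int32(92681), [np.float64(264.1), np.float64(216.5)]), (np.int32(135), [np.float64(233.8), np.float64(235.9)]), (np.int32(147), [np.float64(290.0), np.float64(243.0)])]
A
23/82/125 23/81/126 22/86/128 22/85/129 23/85/132 21/86/133 22/87/137 22/88/139 22/89/140 22/91/140 22/91/140 21/
[... 2285 characters left out ...]
/95/147 32/95/147 32/76/128 42/14/93 40/8/90 40/8/90
45/6/92 45/6/90 21/52/64 21/124/72 23/113/113 25/108/118 27/98/122 28/97/124 29/103/124 28/104/127 28/104/130 29/73/115 36/14/92 45/6/90 45/6/90
45/6/92 30/3/88 8/20/50 7/184/47 7/166/77 7/163/78 7/166/77 7/174/76 7/170/75 7/170/75 7/156/75 8/38/80 40/8/90 40/8/90 50/8/90
45/6/92 40/9/82 10/46/33 7/177/46 7/159/74 7/165/74 7/156/75 7/161/73 7/168/73 7/168/73 7/152/74 7/30/77 60/3/89 45/6/90 50/8/90
45/6/92 45/6/84 20/18/43 6/85/30 5/111/39 5/119/43 5/111/39 5/90/34 5/92/36 5/83/37 7/46/50 30/7/78 40/8/90 30/6/89 45/6/89
38/11/91 40/9/89 40/9/82 45/6/81 30/6/80 40/10/79 45/7/78 45/8/67 30/4/68 45/6/86 45/6/90 50/8/90 40/9/89 45/6/88 45/6/88
```

```bash
cat > m.py <<'E'
from h import *
from scipy.optimize import minimize,least_squares
def R(a): c,s=np.cos(a),np.sin(a); return np.array([[c,-s,0],[s,c,0],[0,0,1]])
def woodmask(p):
    h=cv2.cvtColor(p["img"],cv2.COLOR_BGR2HSV).astype(int); H,S,V=h[...,0],h[...,1],h[...,2]
    return (((H<14)&(S>95)&(V<95))|((H>15)&(H<37)&(S>55)&(V>60)))
def sil(p,v,L,zb,s=4,x0=None):
    c=np.array([[a,b,z] for a in(-L,L) for b in(-.022,.022) for z in(zb,zb+.044)])@R(v[2]).T+[v[0],v[1],0]
    q=proj(p,c); hull=cv2.convexHull(((q-x0+.5)*s).astype(np.float32)).round().astype(np.int32); m=np.zeros((60*s,60*s),np.uint8); cv2.fillConvexPoly(m,hull,1); return cv2.resize(m.astype(np.float32),(60,60),interpolation=cv2.INTER_AREA)
def fitfoot(ps,x,y,yaw=0,zb=.004,names=("top","scene")):
    D=[]
    for n in names:
        u=proj(ps[n],[x,y,zb+.022])[0].astype(int)-30; D.append((n,u,woodmask(ps[n])[u[1]:u[1]+60,u[0]:u[0]+60].astype(np.float32)))
    def cost(w):
        t=0
        for n,u,m in D:
            s=sil(ps[n],w[:3]/[100,100,10],w[3]/100,zb,x0=u); t+=np.abs(s-m)[5:55,5:55][cv2.dilate((s>0).astype(np.uint8),np.ones((9,9)))[5:55,5:55]>0].sum()
        return t
    b=min((minimize(cost,[x*100,y*100,(yaw+d)*10,4.3],method="Nelder-Mead",options=dict(initial_simplex=np.array([x*100,y*100,(yaw+d)*10,4.3])+np.vstack([np.zeros(4),np.diag([1,1,1,.3])]))) for d in(-.1,.1)),key=lambda r:r.fun)
    return b.x/[100,100,10,100],b.fun
def to(x,y,z,yaw):
    s=ctrl.read_state(); p,o=np.array(s["tool_pos"]),s["orientation"]; d=np.array([x,y,z])-p; c,q=np.cos(o[2]),np.sin(o[2])
    t=np.array([c*d[0]+q*d[1], q*d[0]-c*d[1], -d[2]]); print("t=%.1f shift mm now-axes"%s["time_s"],(t*1000).round(1),"final-axes",np.round([1000*(np.cos(yaw)*d[0]+np.sin(yaw)*d[1]),1000*(np.sin(yaw)*d[0]-np.cos(yaw)*d[1]),-1000*d[2]],1),"turn deg",np.degrees((o[2]-yaw+np.pi/2)%np.pi-np.pi/2).round(1),"min rows %.1f"%(np.linalg.norm(t)/.0417), "F",np.round(s["ft_force"],1))
E
python3 - <<'E'
from m import *
ps={n:cams.get_image(n) for n in("scene","top")}
for c in((.425,-.284),(.547,-.193)):
    for nm in(("top","scene"),("top",),("scene",)): 
        r=fitfoot(ps,*c,names=nm); print(c,nm,r[0].round(4),r[1])
to(.45,-.3,.25,.055);
E
echo; python3 -m inch '[0,0,0,5.8,0,0,0,5.8,0,0,0,5.8]' 0 40
```

```text
(0.425, -0.284) ('top', 'scene') [ 0.4306 -0.2846 -0.0622  0.0377] 298.6875
(0.425, -0.284) ('top',) [ 0.4294 -0.2845  0.0525  0.0378] 77.0
(0.425, -0.284) ('scene',) [ 0.4375 -0.2851 -0.1178  0.031 ] 183.625
(0.547, -0.193) ('top', 'scene') [ 0.554  -0.1953 -0.0266  0.0394] 221.1875
(0.547, -0.193) ('top',) [ 0.5533 -0.1948 -0.0354  0.0395] 63.125
(0.547, -0.193) ('scene',) [ 0.5544 -0.1954 -0.033   0.0396] 153.0625
t=1.5 shift mm now-axes [ 316.4 -286.4    6.3] final-axes [ 216.6 -367.7    6.3] turn deg 17.4 min rows 10.2 F [-0.5  0.  -0.2]

time_s: 1.75
tool_pos: [0.2538, -0.6791, 0.2563]
orientation: [-3.142, -0.0, 0.049]
ft_force: [-0.5, -0.6, -0.6]
width: 0.995
```

```bash
python3 -m inch '[0.018,-0.031,0,0,0.018,-0.031,0,0,0.018,-0.031,0,0,0.018,-0.031,0,0,0.018,-0.031,0,0,0.018,-0.031,0,0,0.018,-0.031,0,0,0.018,-0.031,0,0]'; python3 -m inch '[0.018,-0.031,0,0,0.018,-0.031,0,0,0.018,-0.031,0,0,0.018,-0.031,0,0,0,-0.035,0,0,0,-0.035,0,0,0,-0.035,0,0,0,-0.035,0,0]'; python3 -c "
from m import *
to(.4746,.163,.15,.055)"
```

```text
time_s: 2.42
tool_pos: [0.3849, -0.4222, 0.2566]
orientation: [3.141, -0.0, 0.054]
ft_force: [-0.0, 0.0, 0.6]
width: 0.999
time_s: 3.08
tool_pos: [0.4418, -0.1546, 0.2565]
orientation: [3.141, -0.001, 0.054]
ft_force: [-1.0, 0.2, -0.0]
width: 1.0
t=3.1 shift mm now-axes [  49.9 -315.3  106.5] final-axes [  50.2 -315.3  106.5] turn deg -0.0 min rows 8.1 F [-1.   0.2 -0. ]
```

```bash
python3 -m inch '[0.006,-0.035,0.0,0,0.006,-0.035,0.0,0,0.006,-0.035,0.01,0,0.006,-0.035,0.01,0,0.006,-0.035,0.01,0,0.006,-0.035,0.01,0,0.006,-0.035,0.01,0,0.006,-0.035,0.01,0]'; python3 -m inch '[0,-0.025,0.02,0,0,0,0.02,0,0,0,0,0,0,0,0,0]';python3 -c "
from m import *
to(.4746,.163,.078,.055)"
```

```text
time_s: 3.75
tool_pos: [0.4749, 0.1278, 0.1962]
orientation: [-3.141, -0.001, 0.054]
ft_force: [0.9, -0.9, -0.2]
width: 1.002
time_s: 4.08
tool_pos: [0.4726, 0.1505, 0.1558]
orientation: [3.14, 0.002, 0.054]
ft_force: [0.3, 0.2, 1.0]
width: 0.999
t=4.1 shift mm now-axes [  2.7 -12.3  77.8] final-axes [  2.7 -12.3  77.8] turn deg -0.0 min rows 1.9 F [0.3 0.2 1. ]
```

```bash
python3 -m inch '[0.003,-0.012,0.02,0,0,0,0.02,0,0,0,0.02,0,0,0,0.018,0,0,0,0,0,0,0,0,0]'; python3 -c "
from m import *
to(.4746,.163,.078,.055)
p=cams.get_image('scene');a=cv2.resize(p['img'][100:240,290:450],None,fx=4,fy=4,interpolation=cv2.INTER_CUBIC); cv2.imwrite('pics/k1.png',a)"
```

```text
time_s: 4.58
tool_pos: [0.4761, 0.1618, 0.0789]
orientation: [3.141, 0.0, 0.052]
ft_force: [-0.3, -1.0, 0.1]
width: 1.0
t=4.6 shift mm now-axes [-1.5 -1.3  0.9] final-axes [-1.4 -1.3  0.9] turn deg -0.2 min rows 0.1 F [-0.3 -1.   0.1]
```

View pics/k1.png

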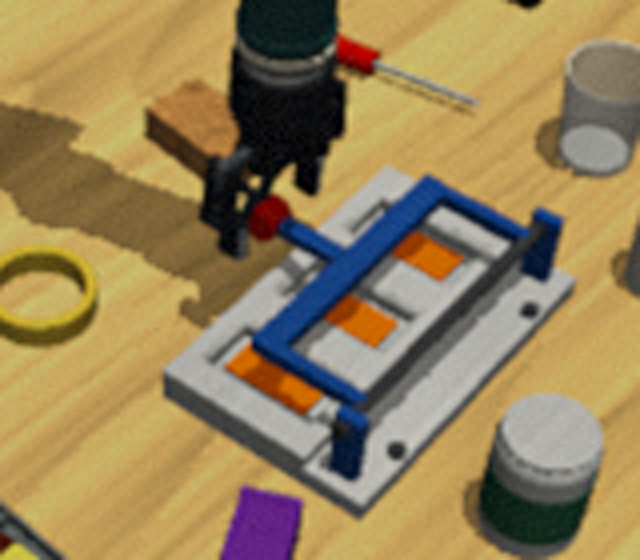

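The knob, at crop pixel (268,217), sits between the open fingers. I'll close on it.

```bash
python3 -m inch '[0,0,0,0,0,0,0,0,0,0,0,0,0,0,0,0,0,0,0,0,0,0,0,0,0,0,0,0,0,0,0,0]' 255 45; python3 -c "
from m import *
to(.4746,.163,.078,.055); print(ctrl.read_state()['width'],ctrl.tip_extent)
g=np.linspace(0,1.86,25); print(np.c_[g[1:],-165*np.diff(np.cos(g)),-165*np.diff(np.sin(g))].round(1))"
```

```text
time_s: 5.3
tool_pos: [0.4759, 0.1635, 0.079]
orientation: [-3.141, -0.001, 0.055]
ft_force: [-0.6, 0.4, 5.2]
width: 0.32
t=5.3 shift mm now-axes [-1.3  0.4  1. ] final-axes [-1.3  0.4  1. ] turn deg 0.0 min rows 0.0 F [-0.6  0.4  5.2]
0.32021897673880084 0.025
[[  0.1   0.5 -12.8]
 [  0.2   1.5 -12.7]
 [  0.2   2.5 -12.5]
 [  0.3   3.4 -12.3]
 [  0.4   4.4 -12. ]
 [  0.5   5.3 -11.6]
 [  0.5   6.2 -11.2]
 [  0.6   7.  -10.7]
 [  0.7   7.8 -10.1]
 [  0.8   8.6  -9.5]
 [  0.9   9.3  -8.8]
 [  0.9   9.9  -8. ]
 [  1.   10.5  -7.2]
 [  1.1  11.1  -6.4]
 [  1.2  11.5  -5.5]
 [  1.2  11.9  -4.6]
 [  1.3  12.2  -3.7]
 [  1.4  12.5  -2.7]
 [  1.5  12.7  -1.7]
 [  1.6  12.8  -0.8]
 [  1.6  12.8   0.2]
 [  1.7  12.7   1.2]
 [  1.8  12.6   2.2]
 [  1.9  12.4   3.2]]
```

```bash
python3 -m inch '[0.0005,0,-0.0128,0,0.0015,0,-0.0127,0,0.0025,0,-0.0125,0,0.0034,0,-0.0123,0,0.0044,0,-0.012,0,0.0053,0,-0.0116,0,0.0062,0,-0.0112,0,0.007,0,-0.0107,0]'; python3 -m inch '[0.0078,0,-0.0101,0,0.0086,0,-0.0095,0,0.0093,0,-0.0088,0,0.0099,0,-0.008,0,0.0105,0,-0.0072,0,0.0111,0,-0.0064,0,0.0115,0,-0.0055,0,0.0119,0,-0.0046,0]'; python3 -m inch '[0.0122,0,-0.0037,0,0.0125,0,-0.0027,0,0.0127,0,-0.0017,0,0.0128,0,-0.0008,0,0.0128,0,0.0002,0,0.0127,0,0.0012,0,0.0126,0,0.0022,0,0.0124,0,0.0032,0]'; python3 -m inch '[0,0,0,0,0,0,0,0,0,0,0,0]'; python3 -c "
from m import *
p=cams.get_image('scene');a=cv2.resize(p['img'][40:240,290:470],None,fx=3,fy=3,interpolation=cv2.INTER_CUBIC); cv2.imwrite('pics/k2.png',a)"
```

```text
time_s: 5.97
tool_pos: [0.508, 0.1655, 0.1742]
orientation: [-3.141, -0.003, 0.056]
ft_force: [6.3, 1.4, -12.2]
width: 0.32
time_s: 6.63
tool_pos: [0.5836, 0.1703, 0.232]
orientation: [-3.142, 0.008, 0.057]
ft_force: [-2.4, 3.1, -8.2]
width: 0.317
time_s: 7.3
tool_pos: [0.6846, 0.1767, 0.2352]
orientation: [-3.14, 0.007, 0.056]
ft_force: [-3.8, 2.3, -0.1]
width: 0.315
time_s: 7.55
tool_pos: [0.6851, 0.1767, 0.235]
orientation: [-3.14, 0.004, 0.056]
ft_force: [-2.2, 5.1, -5.1]
width: 0.316
```

View pics/k2.png

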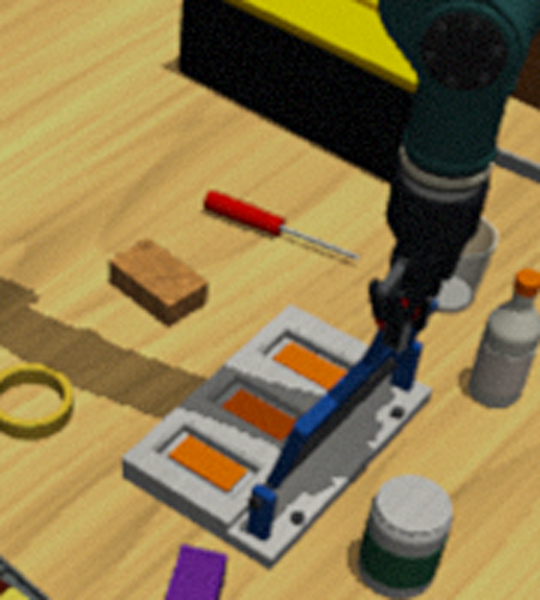

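The gate leans back past upright, with the knob still in the grip at about (400,310). I'll release it, back off upward and re-measure.

```bash
python3 -m inch '[0,0,0,0,0,0,0,0,0,0,0,0,0,0,0,0,0,0,-0.01,0,0,0,-0.02,0,0,0,-0.03,0,0,0,-0.03,0]' 0; python3 -m inch '[0,0.04,0,0,0,0.04,0,0,0,0.04,0,0,0,0.04,0,0,-0.01,0.04,0,0,-0.01,0.04,0,0,-0.01,0.04,0,0,-0.01,0.04,0,0]';python3 -m inch '[0,0.04,0,0,0,0.04,0,0,0,0.04,0,0,0,0,0,0,0,0,0,0]'
python3 - <<'E'
from m import *
ps={n:cams.get_image(n) for n in("scene","top")}
for n,b in(("top",(195,110,325,225)),("scene",(320,110,445,235))):
    x0,y0,x1,y1=b; cv2.imwrite(f"pics/o{n}.png",cv2.resize(ps[n]["img"][y0:y1,x0:x1],None,fx=5,fy=5,interpolation=cv2.INTER_CUBIC)); cv2.imwrite(f"pics/raw_{n}1.png",ps[n]["img"])
    for nm,lo,hi in(("red",(0,150,60),(6,255,255)),("orange",(7,150,80),(19,255,255))):
        print(n,nm,[(a,c.tolist()) for a,c,_ in blobs(ps[n],lo,hi) if x0<c[0]<x1 and y0<c[1]<y1])
print(ctrl.read_state()["tool_pos"])
E
```

```text
time_s: 8.27
tool_pos: [0.6873, 0.1739, 0.3275]
orientation: [3.141, 0.001, 0.054]
ft_force: [0.6, -0.8, 0.7]
width: 0.996
time_s: 8.93
tool_pos: [0.6645, -0.1496, 0.3277]
orientation: [3.141, -0.002, 0.054]
ft_force: [1.0, 0.4, -0.3]
width: 0.999
time_s: 9.35
tool_pos: [0.6701, -0.2726, 0.3273]
orientation: [3.138, -0.001, 0.046]
ft_force: [-0.7, -0.1, -0.9]
width: 1.002
top red [(np.int32(100), [247.2, 117.3])]
top orange [(np.int32(173), [291.2, 185.1]), (np.int32(194), [261.0, 187.7]), (np.int32(195), [230.3, 189.4])]
scene red [(np.int32(156), [370.3, 110.4]), (np.int32(113), [426.9, 148.1])]
scene orange [(np.int32(423), [343.5, 131.8]), (np.int32(17), [423.2, 144.9]), (np.int32(174), [393.1, 161.5]), (np.int32(182), [376.6, 177.9]), (np.int32(220), [359.1, 194.0])]
[ 0.67155286 -0.26640564  0.32692747]
```

View pics/otop.png

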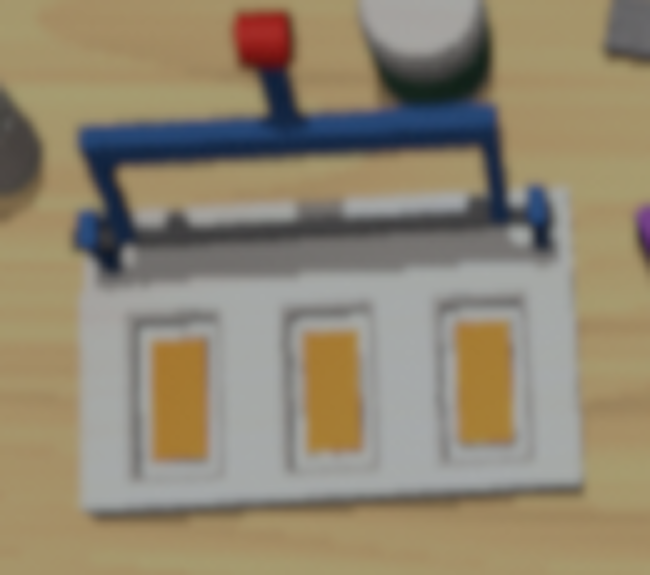

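View pics/oscene.png

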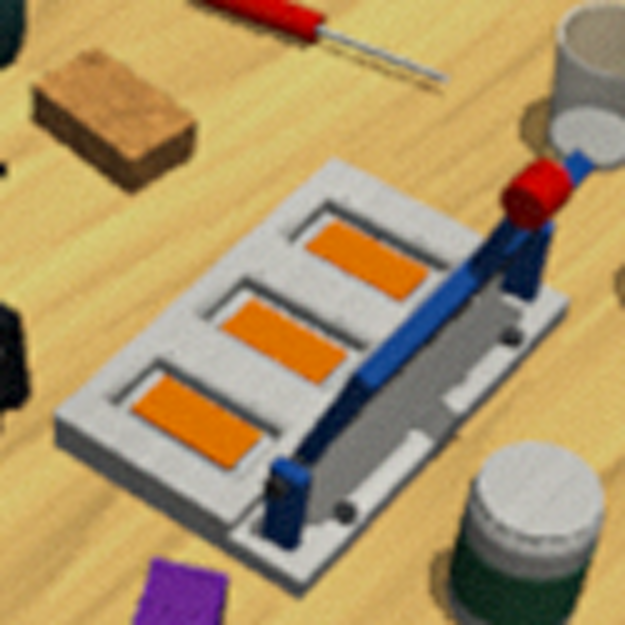

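The gate stands open with the arm clear, and all three pockets and their orange lifters are visible. The top-view centres are about (230,189), (261,188) and (291,185).

Run:
```python
from m import *
ps={n:cams.get_image(n) for n in("scene","top")}
T=[(291.2,185.1),(261,187.7),(230.3,189.4)];S=[(359.1,194),(376.6,177.9),(393.1,161.5)]
P=[]
for t,s in zip(T,S):
    X,e=tri([ps["top"],ps["scene"]],[t,s]); P.append(X); print(X.round(4),np.round(e,2),"top@z.02",atz(ps["top"],t,.02).round(4),"scene@.02",atz(ps["scene"],s,.02).round(4))
P=np.array(P);d=P[2]-P[0];print("pitch",np.linalg.norm(d)/2,"yaw",-np.arctan2(d[0],d[1]))
ot=lambda x,y:(195+x/5-.4,110+y/5-.4); os_=lambda x,y:(320+x/5-.4,110+y/5-.4)
obs=[("top",(-.065,.145,.03),ot(84,512)),("top",(-.065,-.145,.03),ot(581,489)),("top",(0,.09,.03),ot(176,396)),("top",(0,0,.03),ot(330,389)),("top",(0,-.09,.03),ot(484,381)),
("scene",(-.065,-.145,.03),os_(56,416)),("scene",(-.065,.145,.03),os_(335,160)),("scene",(.065,-.145,.03),os_(228,538))]
def f(v,sel): return np.concatenate([(proj(ps[n],R(v[2])@np.array(X)+[v[0],v[1],0])[0]-uv) for n,X,uv in obs if n in sel])
for sel in("top",),("scene",),("top","scene"):
    r=least_squares(f,[.55,.167,.05],args=(sel,),loss="soft_l1"); print(sel,r.x.round(4),f(r.x,sel).round(1).reshape(-1,2).tolist())
for c in((.43,-.284),(.552,-.195)):
    for nm in(("top",),("top","scene")): r=fitfoot(ps,*c,names=nm); print(c,nm,r[0].round(4),r[1])
# cream blobs centre (top face) in both
for n,b in(("top",(365,165,440,255)),("scene",(205,205,330,305))): print(n,[(a,c.tolist(),cv2.minAreaRect(np.argwhere(m)[:,::-1].astype(np.float32))) for a,c,m in blobs(ps[n],(20,60,90),(38,255,255),60) if b[0]<c[0]<b[2] and b[1]<c[1]<b[3] and a<1000])
w=[cv2.resize((woodmask(ps[n])[b[1]:b[3],b[0]:b[2]]*255).astype(np.uint8),(400,400),interpolation=0) for n,b in(("top",(360,160,445,260)),("scene",(205,200,330,305)))]
w+=[cv2.resize(ps[n]["img"][b[1]:b[3],b[0]:b[2]],(400,400)) for n,b in(("top",(360,160,445,260)),)]
cv2.imwrite("pics/w.png",np.hstack([cv2.cvtColor(cv2.resize(w[1],(300,400)),8),w[2]]))
```

```text
[0.5617 0.0785 0.0223] [0.18 0.18] top@z.02 [0.5625 0.0791 0.02  ] scene@.02 [0.5602 0.0796 0.02  ]
[0.5549 0.1685 0.017 ] [0.08 0.07] top@z.02 [0.5541 0.1678 0.02  ] scene@.02 [0.5566 0.1663 0.02  ]
[0.5487 0.2584 0.0186] [0.05 0.05] top@z.02 [0.5484 0.2579 0.02  ] scene@.02 [0.5495 0.2573 0.02  ]
pitch 0.09016360414859695 yaw 0.07173523962285287
('top',) [0.5526 0.1673 0.0546] [[-0.5, -0.2], [0.4, -0.3], [-0.0, 0.1], [0.0, 0.1], [0.1, 0.2]]
('scene',) [0.5585 0.1641 0.0584] [[-0.7, 0.6], [0.2, 0.5], [0.4, -1.4]]
('top', 'scene') [0.5539 0.1672 0.0604] [[-0.3, -0.3], [0.6, -1.1], [0.1, -0.1], [0.1, -0.4], [0.1, -0.4], [-1.0, -0.7], [-0.4, -0.7], [-0.0, -2.8]]
(0.43, -0.284) ('top',) [ 0.4528 -0.1486  0.272  -0.0434] 0.0
(0.43, -0.284) ('top', 'scene') [ 0.4727 -0.2761  0.6591 -0.    ] 108.1875
(0.552, -0.195) ('top',) [ 0.5527 -0.196   0.0078  0.0398] 92.8125
(0.552, -0.195) ('top', 'scene') [ 0.5546 -0.195  -0.0218  0.0385] 278.8125
top [(np.int32(142), [384.8, 186.9], ((385.0, 187.0), (8.0, 16.0), 90.0))]
scene [(np.int32(147), [233.4, 236.7], ((232.72970581054688, 237.46572875976562), (10.982681274414062, 21.008155822753906), 40.91438674926758)), (np.int32(156), [289.7, 243.8], ((289.08001708984375, 244.5600128173828), (10.40000057220459, 21.600000381469727), 36.869895935058594))]
```

View pics/w.png

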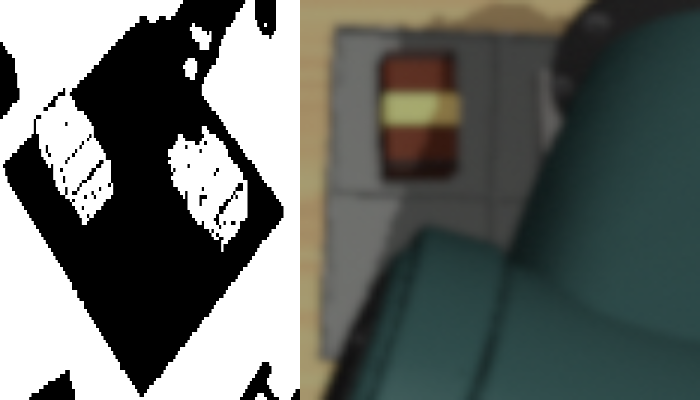

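The crop shows foot A clear at about (418,115), with the arm covering the rest. I'll grasp foot A at (0.5535, -0.1945).

```bash
python3 -m inch '[-0.03,-0.018,0.015,2,-0.03,-0.018,0.03,2,-0.03,-0.018,0.03,0,-0.03,-0.018,0.03,0,0,0,0.03,0,0,0,0.03,0,0,0,0,0,0,0,0,0]' 60
python3 - <<'E'
from m import *
to(.5535,-.1945,.049,-.015)
p=cams.get_image("top"); cv2.imwrite("pics/a1.png",cv2.resize(p["img"][140:270,340:460],None,fx=4,fy=4))
E
```

```text
time_s: 10.22
tool_pos: [0.5589, -0.1996, 0.1693]
orientation: [-3.14, 0.003, -0.013]
ft_force: [0.7, 0.5, 0.5]
width: 0.766
t=10.2 shift mm now-axes [ -5.5  -5.1 120.3] final-axes [ -5.5  -5.  120.3] turn deg 0.1 min rows 2.9 F [0.7 0.5 0.5]
```

```bash
python3 -m inch '[-0.0055,-0.005,0.02,0,0,0,0.025,0,0,0,0.025,0,0,0,0.025,0,0,0,0,0,0,0,0,0]'
python3 - <<'E'
from m import *
to(.5535,-.1945,.049,-.015)
p=cams.get_image("scene"); cv2.imwrite("pics/a1.png",cv2.resize(p["img"][170:310,200:360],None,fx=4,fy=4,interpolation=cv2.INTER_CUBIC))
E
```

```text
time_s: 10.77
tool_pos: [0.555, -0.1964, 0.0759]
orientation: [3.141, -0.001, -0.015]
ft_force: [-0.2, -0.0, 0.2]
width: 0.76
t=10.8 shift mm now-axes [-1.5 -1.9 26.9] final-axes [-1.5 -1.9 26.9] turn deg -0.0 min rows 0.6 F [-0.2 -0.   0.2]
```

View pics/a1.png

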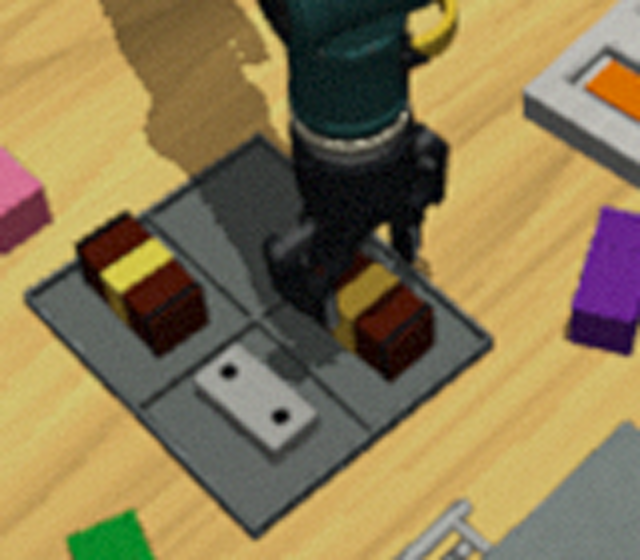

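The fingers straddle foot A, whose cream band is at about (368,290). I'll lower and grip.

```bash
python3 -m inch '[-0.001,-0.002,0.014,0,0,0,0.013,0,0,0,0,0,0,0,0,0]'; python3 -m inch '[0,0,0,0,0,0,0,0,0,0,0,0,0,0,0,0,0,0,0,0,0,0,0,0]' 255 80; python3 -m inch '[0,0,-0.03,0,0,0,-0.03,0,0,0,-0.03,0,0,0,-0.03,0,0,0,0,0,0,0,0,0]'
python3 - <<'E'
from m import *
ps={n:cams.get_image(n) for n in("scene","top")}
for n,b in(("top",(340,120,470,270)),("scene",(200,110,360,290))): cv2.imwrite("pics/b%s.png"%n,cv2.resize(ps[n]["img"][b[1]:b[3],b[0]:b[2]],None,fx=3,fy=3,interpolation=cv2.INTER_CUBIC))
a,b=[cv2.imread("pics/b%s.png"%n) for n in("top","scene")]; h=max(a.shape[0],b.shape[0]); c=np.zeros((h,a.shape[1]+b.shape[1],3),np.uint8); c[:a.shape[0],:a.shape[1]]=a; c[:b.shape[0],a.shape[1]:]=b; cv2.imwrite("pics/b.png",cv2.resize(c,None,fx=.9,fy=.9)); print(c.shape)
E
```

```text
time_s: 11.15
tool_pos: [0.5532, -0.1944, 0.0485]
orientation: [3.141, -0.0, -0.016]
ft_force: [0.8, -0.1, -0.2]
width: 0.767
time_s: 11.65
tool_pos: [0.5536, -0.1947, 0.0492]
orientation: [3.141, -0.002, -0.016]
ft_force: [0.4, 0.7, 6.0]
width: 0.5
time_s: 12.15
tool_pos: [0.554, -0.1948, 0.1701]
orientation: [3.14, -0.004, -0.016]
ft_force: [0.4, -0.9, -1.0]
width: 0.499
(540, 870, 3)
```

View pics/b.png

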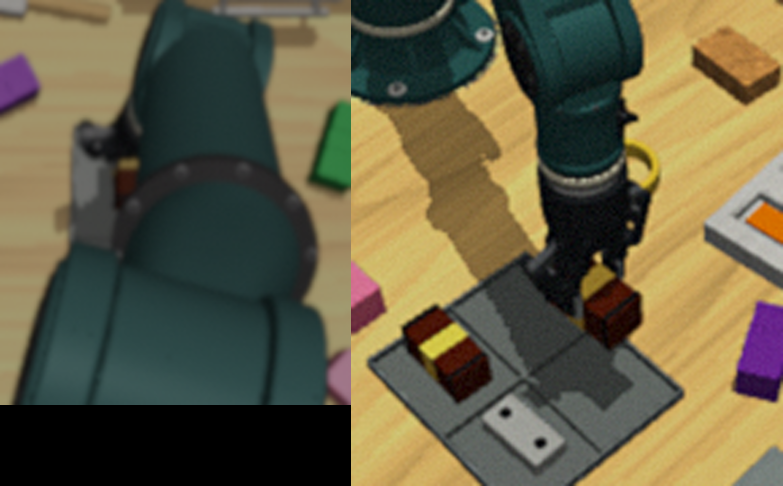

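Foot A is lifted cleanly in the grip (width 0.50, about 43 mm). Foot B and the spacer haven't moved. I'll carry foot A over pocket1.

```bash
python3 -m inch '[0,-0.034,0,-2,0,-0.034,0,-2,0,-0.034,0,0,0,-0.034,0,0,0,-0.034,0,0,0,-0.034,0,0,0,-0.034,0,0,0,-0.034,0,0]'; python3 -m inch '[0,0,0.02,0,0,0,0.02,0,0,0,0,0,0,0,0,0]'
python3 - <<'E'
from m import *
to(.5597,.0778,.10,.056)
p=cams.get_image("scene"); cv2.imwrite("pics/c1.png",cv2.resize(p["img"][110:240,300:440],None,fx=5,fy=5,interpolation=cv2.INTER_CUBIC))
s=ctrl.read_state();t=np.array(s["tool_pos"]);y=s["orientation"][2]
for dx in(-.003,0,.003):
    C=np.array([[.045,b,z] for b in(-.022,.022) for z in(-.0452,-.0012)])+[dx,0,0]
    print(dx,((proj(p,C@R(y).T+t)-[300,110]+.5)*5).round(0).tolist())
E
```

```text
time_s: 12.92
tool_pos: [0.54, 0.0787, 0.1661]
orientation: [3.141, 0.004, 0.054]
ft_force: [0.3, 0.2, -1.5]
width: 0.498
time_s: 13.25
tool_pos: [0.5397, 0.0769, 0.1259]
orientation: [3.14, 0.006, 0.054]
ft_force: [0.5, 0.2, -1.5]
width: 0.504
t=13.2 shift mm now-axes [20.   0.1 25.9] final-axes [20.   0.2 25.9] turn deg -0.1 min rows 0.8 F [ 0.5  0.2 -1.5]
-0.003 [[311.0, 395.0], [316.0, 342.0], [357.0, 351.0], [364.0, 298.0]]
0 [[315.0, 397.0], [321.0, 344.0], [362.0, 354.0], [368.0, 300.0]]
0.003 [[319.0, 400.0], [325.0, 347.0], [366.0, 356.0], [373.0, 303.0]]
```

View pics/c1.png

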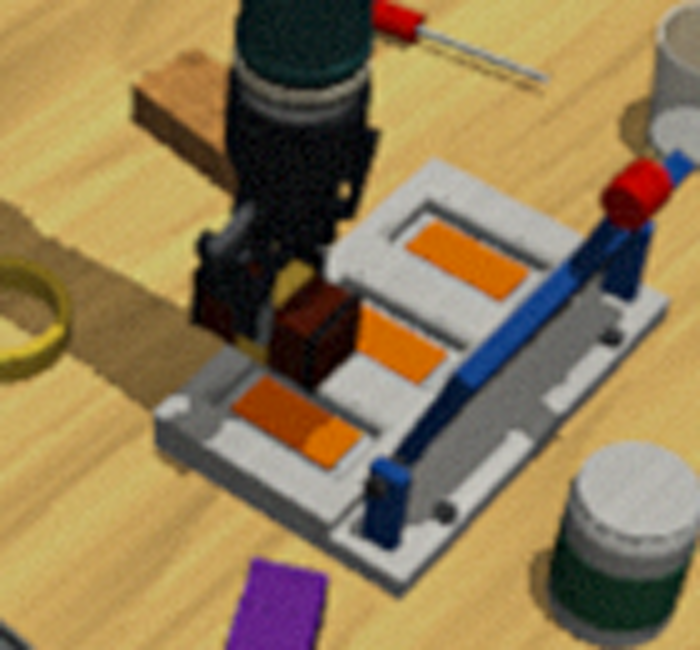

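The held foot's end-face corners sit at about (312,390), (316,340), (362,297) and (357,352), roughly 1 px from the prediction. I'll refine the offset numerically.

Run:
```python
from m import *
p=cams.get_image("scene"); s=ctrl.read_state();t=np.array(s["tool_pos"]);y=s["orientation"][2]
img=cv2.resize(p["img"][150:200,340:385],None,fx=8,fy=8,interpolation=cv2.INTER_CUBIC)
h=cv2.cvtColor(img,cv2.COLOR_BGR2HSV).astype(int)
m=((h[...,0]<13)|(h[...,0]>172))&(h[...,1]>95)&(h[...,2]<110)
n,l,st,c=cv2.connectedComponentsWithStats(m.astype(np.uint8))
for i in range(1,n):
    if st[i,4]>600:
        q=cv2.findContours((l==i).astype(np.uint8),0,2)[0][0]; hu=cv2.convexHull(q); a=cv2.approxPolyDP(hu,10,True)[:,0]
        print(st[i,4],((a+.5)/8+[340,150]-.5).round(1).tolist())
# end face: value map
g=cv2.cvtColor(p["img"],cv2.COLOR_BGR2HSV)[160:192,352:376]
for r in g[::2]: print(" ".join("%d/%d/%d"%tuple(q) for q in r[::2]))
for dx in(-.003,0):
    C=np.array([[.045,b,z] for b in(-.022,.022) for z in(-.0452,-.0012)])+[dx,0,0]
    print(dx,proj(p,C@R(y).T+t).round(1).tolist())
```

```text
16431 [[372.1, 169.9], [370.9, 179.8], [362.9, 186.9], [353.6, 182.3], [354.6, 171.7], [363.2, 164.8]]
2897 [[339.6, 167.8], [345.9, 170.8], [346.3, 178.3], [339.6, 173.7]]
108/75/17 30/29/26 90/102/10 8/93/11 120/255/6 0/0/10 70/32/48 45/10/149 30/11/188 18/7/181 19/15/183 13/12/185
20/90/17 120/17/15 129/196/13 21/165/85 22/186/93 47/255/7 124/51/35 39/11/168 18/16/186 23/12/187 30/11/183 17/13/181
5/170/30 120/204/10 20/171/85 22/179/148 23/184/144 22/195/110 105/10/51 25/9/177 15/6/169 36/7/173 21/15/168 27/12/186
150/54/19 173/73/14 22/185/135 22/189/139 22/182/125 11/202/43 178/177/39 7/45/119 40/20/77 23/11/91 39/13/136 34/11/180
80/51/15 22/127/38 22/183/148 21/183/114 14/230/40 0/232/33 7/255/56 6/225/69 7/223/72 8/125/61 20/13/59 60/5/95
108/111/23 23/89/69 20/195/110 8/204/40 2/200/37 8/255/48 5/224/73 4/222/69 7/245/50 171/144/23 12/121/93 12/11/114
81/43/42 15/33/47 8/249/40 7/236/40 6/255/55 8/240/69 10/255/71 2/180/51 176/73/28 8/255/46 13/255/106 13/199/202
90/15/52 0/5/47 6/235/51 7/230/71 7/231/73 7/255/73 5/193/45 3/128/20 5/222/47 2/179/27 15/255/149 16/255/210
54
[... 358 characters left out ...]
0 6/182/28 5/173/34 8/176/29 45/30/17 2/214/31 8/255/24 11/63/57 15/9/174 53/5/188 11/28/174
20/31/98 20/12/63 8/90/34 0/255/20 5/255/19 4/238/15 0/255/19 0/59/65 25/16/175 37/12/189 19/11/187 30/8/184
11/222/148 12/209/145 10/75/88 38/17/59 8/166/23 21/255/10 11/70/58 22/15/181 23/5/186 23/11/184 26/11/182 30/11/185
13/255/147 12/255/149 12/255/149 10/171/127 20/11/69 173/27/38 6/11/120 34/12/175 21/14/185 30/7/184 38/11/184 17/12/185
12/255/150 13/255/148 12/255/147 12/255/148 13/255/149 12/132/110 90/8/67 36/14/92 38/13/153 18/8/162 21/14/187 23/12/185
-0.003 [[361.9, 188.4], [363.0, 177.8], [371.2, 179.7], [372.5, 169.0]]
0 [[362.7, 188.9], [363.9, 178.3], [372.0, 180.2], [373.4, 169.5]]
```

```bash
python3 -m inch '[0.011,0,0,0,0.0113,0,0.01,0,0,0,0.01,0,0,0,0.012,0,0,0,0.01,0,0,0,0,0,0,0,0,0,0,0,0,0]'; python3 -m inch '[0,0,0.002,0,0,0,0.002,0,0,0,0.002,0,0,0,0.001,0,0,0,0.001,0,0,0,0,0,0,0,0,0]';  python3 -m inch '[0,0,0.002,0,0,0,0.002,0,0,0,0,0,0,0,0,0]'
```

```text
time_s: 14.02
tool_pos: [0.5635, 0.0785, 0.0858]
orientation: [3.142, 0.001, 0.054]
ft_force: [-0.1, 0.2, -1.4]
width: 0.495
time_s: 14.6
tool_pos: [0.5639, 0.0786, 0.0779]
orientation: [3.142, 0.0, 0.054]
ft_force: [0.1, 0.5, -1.4]
width: 0.495
time_s: 14.93
tool_pos: [0.564, 0.0786, 0.0749]
orientation: [-3.141, -0.0, 0.054]
ft_force: [-2.8, -0.6, 6.6]
width: 0.497
```

```bash
python3 -m inch '[-0.0025,0,-0.001,0,0,0,0,0,0,0,0,0]'; python3 -m inch '[0,0,0.002,0,0,0,0.001,0,0,0,0.001,0,0,0,0,0,0,0,0,0]'
```

```text
time_s: 15.18
tool_pos: [0.5611, 0.0784, 0.0748]
orientation: [3.142, 0.001, 0.054]
ft_force: [-0.2, -0.5, -2.1]
width: 0.497
time_s: 15.6
tool_pos: [0.5613, 0.0784, 0.0707]
orientation: [3.142, 0.0, 0.054]
ft_force: [-0.2, 0.4, -2.0]
width: 0.498
```

Foot A is entering freely now: its bottom is near 25.5 mm with no side load. I'll continue down to the lifter.

```bash
python3 -m inch '[0,0,0.001,0,0,0,0.001,0,0,0,0.001,0,0,0,0,0,0,0,0,0]'; python3 -m inch '[0,0,0.001,0,0,0,0.001,0,0,0,0,0,0,0,0,0]';python3 -m inch '[0,0,0.001,0,0,0,0.001,0,0,0,0,0,0,0,0,0]';python3 -m inch '[0,0,0.001,0,0,0,0.001,0,0,0,0,0,0,0,0,0]'
```

```text
time_s: 16.02
tool_pos: [0.5614, 0.0784, 0.0679]
orientation: [3.142, 0.0, 0.054]
ft_force: [-0.3, 0.1, -1.0]
width: 0.499
time_s: 16.35
tool_pos: [0.5615, 0.0785, 0.0662]
orientation: [-3.142, -0.0, 0.054]
ft_force: [-1.1, -0.3, 4.3]
width: 0.499
time_s: 16.68
tool_pos: [0.5615, 0.0785, 0.0638]
orientation: [3.142, 0.0, 0.054]
ft_force: [-0.8, -0.9, 4.8]
width: 0.497
time_s: 17.02
tool_pos: [0.5615, 0.0785, 0.0617]
orientation: [3.142, 0.0, 0.054]
ft_force: [-1.1, -0.3, 2.0]
width: 0.499
```

```bash
python3 -m inch '[0,0,0.001,0,0,0,0.001,0,0,0,0,0,0,0,0,0]';python3 -m inch '[0,0,0.001,0,0,0,0,0,0,0,0,0]';python3 -m inch '[0,0,0.0005,0,0,0,0,0,0,0,0,0]';python3 -m inch '[0,0,0.0005,0,0,0,0,0,0,0,0,0]'
```

```text
time_s: 17.35
tool_pos: [0.5615, 0.0785, 0.0597]
orientation: [3.142, 0.0, 0.054]
ft_force: [-0.2, 0.5, 2.4]
width: 0.5
time_s: 17.6
tool_pos: [0.5615, 0.0784, 0.0593]
orientation: [-3.142, -0.0, 0.054]
ft_force: [-1.3, -0.4, 6.6]
width: 0.494
time_s: 17.85
tool_pos: [0.5615, 0.0785, 0.0592]
orientation: [-3.142, -0.0, 0.054]
ft_force: [-1.9, 0.2, 10.7]
width: 0.501
time_s: 18.1
tool_pos: [0.5615, 0.0785, 0.0592]
orientation: [-3.141, -0.0, 0.054]
ft_force: [-4.2, -0.8, 14.2]
width: 0.495
```

The force rose to 14 N with a hard stop at TCP z = 0.0592, which is exactly the computed home height. I'll release and confirm with a closed-finger press from above.

```bash
python3 -m inch '[0,0,-0.001,0,0,0,0,0,0,0,0,0,0,0,0,0]' 60; python3 -m inch '[0,0,-0.02,0,0,0,-0.02,0,0,0,-0.02,0,0,0,0,0]'; python3 -m inch '[0,0,0,0,0,0,0,0,0,0,0,0,0,0,0,0,0,0,0,0]' 255; python3 -m inch '[0,0,0.015,0,0,0,0.01,0,0,0,0.004,0,0,0,0,0,0,0,0,0]';python3 -m inch '[0,0,0.002,0,0,0,0.002,0,0,0,0,0]'; python3 -c "
from m import *
to(.5615,.0785,.083,.054)"
```

```text
time_s: 18.43
tool_pos: [0.5614, 0.0785, 0.0585]
orientation: [3.142, 0.0, 0.054]
ft_force: [0.4, 0.5, -0.4]
width: 0.766
time_s: 18.77
tool_pos: [0.5636, 0.0787, 0.1218]
orientation: [-3.141, -0.006, 0.054]
ft_force: [0.3, 0.8, 0.3]
width: 0.772
time_s: 19.18
tool_pos: [0.5609, 0.0784, 0.118]
orientation: [3.141, 0.002, 0.054]
ft_force: [0.2, -0.3, 0.5]
width: 0.053
time_s: 19.6
tool_pos: [0.5611, 0.0784, 0.0895]
orientation: [3.141, 0.001, 0.054]
ft_force: [0.2, 0.2, -1.1]
width: 0.002
time_s: 19.85
tool_pos: [0.5615, 0.0785, 0.086]
orientation: [-3.142, -0.0, 0.054]
ft_force: [0.1, -0.5, -0.2]
width: 0.002
t=19.9 shift mm now-axes [ 0. -0.  3.] final-axes [ 0. -0.  3.] turn deg 0.0 min rows 0.1 F [ 0.1 -0.5 -0.2]
```

```bash
python3 -m inch '[0,0,0.002,0,0,0,0,0,0,0,0,0]';python3 -m inch '[0,0,0.001,0,0,0,0,0,0,0,0,0]';python3 -m inch '[0,0,0.001,0,0,0,0,0,0,0,0,0]';python3 -m inch '[0,0,0.0005,0,0,0,0,0,0,0,0,0]'
```

```text
time_s: 20.1
tool_pos: [0.5614, 0.0785, 0.084]
orientation: [-3.142, -0.0, 0.054]
ft_force: [0.4, 0.4, 0.1]
width: -0.001
time_s: 20.35
tool_pos: [0.5616, 0.0785, 0.0832]
orientation: [-3.142, -0.0, 0.054]
ft_force: [-0.1, -0.2, 2.8]
width: -0.0
time_s: 20.6
tool_pos: [0.5616, 0.0785, 0.0831]
orientation: [-3.141, -0.0, 0.054]
ft_force: [-1.5, -0.5, 10.1]
width: 0.001
time_s: 20.85
tool_pos: [0.5617, 0.0785, 0.0831]
orientation: [-3.141, -0.001, 0.054]
ft_force: [-2.0, 0.1, 14.1]
width: -0.001
```

Foot A's top is at 58.1 mm under 14 N, so it is home. Next is foot B, starting with a fresh measurement.

```bash
python3 -m inch '[0,0,-0.03,0,0,0,-0.03,0,0,0,-0.03,0,0,0,-0.03,0,0,0,0,0,0,0,0,0]' 60
python3 - <<'E'
from m import *
ps={n:cams.get_image(n) for n in("scene","top")}
for nm in(("top",),("top","scene")): r=fitfoot(ps,.428,-.284,names=nm); print(nm,r[0].round(4),r[1])
c={}
for n,b in(("top",(365,165,440,260)),("scene",(205,205,330,305))):
    q=[(a,x.tolist(),cv2.minAreaRect(np.argwhere(m)[:,::-1].astype(np.float32))) for a,x,m in blobs(ps[n],(20,60,90),(38,255,255),60) if b[0]<x[0]<b[2] and b[1]<x[1]<b[3] and a<1000]; print(n,q)
    if q: c[n]=q[0][1]
print([atz(ps[n],u,.048).round(4) for n,u in c.items()], tri([ps[n] for n in c],list(c.values())))
to(.428,-.284,.17,.0)
cv2.imwrite("pics/d.png",np.hstack([cv2.resize(ps["top"]["img"][200:265,395:445],(400,520),interpolation=cv2.INTER_CUBIC),cv2.resize(ps["scene"]["img"][200:265,210:260],(400,520),interpolation=cv2.INTER_CUBIC)]))
E
```

```text
time_s: 21.35
tool_pos: [0.5626, 0.0787, 0.2033]
orientation: [-3.141, -0.004, 0.054]
ft_force: [0.8, -0.0, 0.9]
width: 0.767
('top',) [ 0.4296 -0.2848 -0.0103  0.0375] 77.0
('top', 'scene') [ 0.4324 -0.2846 -0.0582  0.0354] 291.0625
top [(np.int32(151), [418.1, 230.5], ((418.0, 230.5), (9.0, 16.0), 90.0))]
scene [(np.int32(135), [233.8, 235.9], ((233.8560333251953, 235.79200744628906), (7.462973594665527, 18.2147159576416), 55.304847717285156))]
[array([ 0.4279, -0.2839,  0.048 ]), array([ 0.4284, -0.285 ,  0.048 ])] (array([ 0.42783454, -0.28438063,  0.04679907]), [np.float64(0.10907049920181551), np.float64(0.11407927251586104)])
t=21.4 shift mm now-axes [-152.2  354.6   30.8] final-axes [-132.7  362.4   30.8] turn deg 3.1 min rows 9.3 F [-1.2 -0.4 -1. ]
```

View pics/d.png

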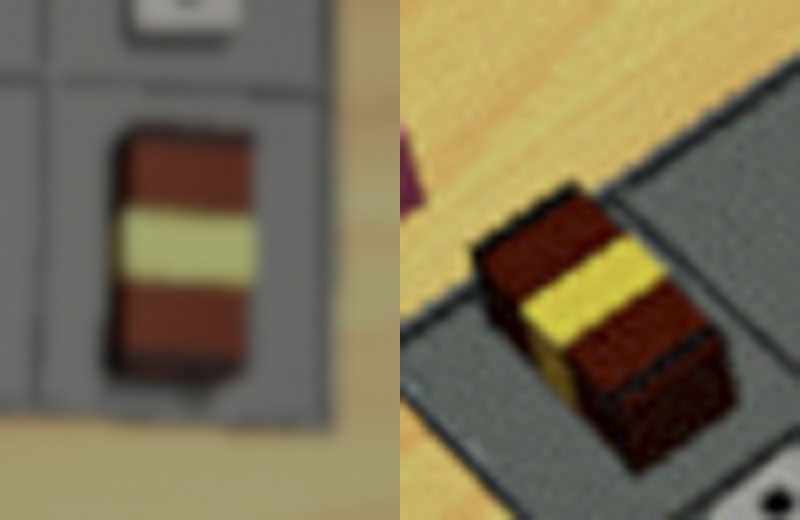

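Foot B's cream band is centred in both crops. Triangulated, it is at (0.4279, -0.2844, 0.0468), which fits its 48 mm top, with yaw about -0.045. I'll go there.

```bash
python3 -m inch '[0,0,0,5.7,-0.0118,0.0369,0,0,-0.0118,0.0369,0,0,-0.0118,0.0369,0,0,-0.0118,0.0369,0,0,-0.0118,0.0369,0,0,-0.0118,0.0369,0,0,-0.0118,0.0369,0,0]'; python3 -m inch '[-0.0118,0.0369,0,0,-0.0118,0.0369,0,0,-0.0118,0.0369,0,0,0,0,0.03,0,0,0,0.03,0,0,0,0.03,0,0,0,0,0,0,0,0,0]';python3 -c "
from m import *
to(.4279,-.2844,.049,-.045)"
```

```text
time_s: 22.12
tool_pos: [0.4652, -0.177, 0.1998]
orientation: [-3.141, 0.004, -0.045]
ft_force: [-0.2, 0.1, 0.1]
width: 0.763
time_s: 22.78
tool_pos: [0.4249, -0.2837, 0.1093]
orientation: [-3.139, 0.006, -0.045]
ft_force: [0.3, -0.7, 0.2]
width: 0.765
t=22.8 shift mm now-axes [ 3.   0.6 60.3] final-axes [ 3.   0.6 60.3] turn deg -0.0 min rows 1.4 F [ 0.3 -0.7  0.2]
```

```bash
python3 -m inch '[0.003,0.0006,0.01,0,0,0,0.015,0,0,0,0.01,0,0,0,0,0,0,0,0,0,0,0,0,0]';python3 -c "
from m import *
to(.4279,-.2844,.049,-.045)"
```

```text
time_s: 23.28
tool_pos: [0.4302, -0.2857, 0.0771]
orientation: [3.141, -0.001, -0.045]
ft_force: [0.0, 0.8, 0.7]
width: 0.763
t=23.3 shift mm now-axes [-2.4 -1.2 28.1] final-axes [-2.4 -1.2 28.1] turn deg -0.0 min rows 0.7 F [0.  0.8 0.7]
```

```bash
python3 -m inch '[-0.0024,-0.0012,0.01,0,0,0,0.01,0,0,0,0.008,0,0,0,0,0,0,0,0,0]'; python3 -m inch '[0,0,0,0,0,0,0,0,0,0,0,0,0,0,0,0,0,0,0,0,0,0,0,0]' 255 80; python3 -m inch '[0,0,-0.03,0,0,0,-0.03,0,0,0,-0.03,0,0,0,-0.03,0,0,0,0,0,0,0,0,0]';python3 -c "
from m import *
s=ctrl.read_state(); print(s['tool_pos'],s['width'])
to(.555,.168,.15,.054)"
```

```text
time_s: 23.7
tool_pos: [0.4273, -0.2841, 0.048]
orientation: [-3.141, 0.001, -0.045]
ft_force: [0.7, -0.2, -0.1]
width: 0.764
time_s: 24.2
tool_pos: [0.4278, -0.2845, 0.0491]
orientation: [3.141, -0.001, -0.046]
ft_force: [-0.5, -0.6, 5.8]
width: 0.498
time_s: 24.7
tool_pos: [0.4284, -0.2848, 0.17]
orientation: [3.14, -0.004, -0.045]
ft_force: [0.2, -0.3, -0.9]
width: 0.494
[ 0.42839893 -0.284752    0.17003609] 0.49402724570557544
t=24.7 shift mm now-axes [ 106. -458.   20.] final-axes [ 150.9 -445.3   20. ] turn deg -5.7 min rows 11.3 F [ 0.2 -0.3 -0.9]
```

```bash
python3 -m inch '[0,0,0,-5.7,0.0116,-0.0343,0,0,0.0116,-0.0343,0,0,0.0116,-0.0343,0,0,0.0116,-0.0343,0,0,0.0116,-0.0343,0,0,0.0116,-0.0343,0,0,0.0116,-0.0343,0,0]'; python3 -m inch '[0.0116,-0.0343,0,0,0.0116,-0.0343,0,0,0.0116,-0.0343,0,0,0.0116,-0.0343,0,0,0.0116,-0.0343,0,0,0.0116,-0.0343,0,0,0,0,0,0,0,0,0,0]';python3 -c "
from m import *
s=ctrl.read_state(); print(s['tool_pos'],s['width'])
to(.5554,.1683,.09,.054)"
```

```text
time_s: 25.37
tool_pos: [0.4945, -0.0383, 0.1668]
orientation: [-3.141, 0.003, 0.054]
ft_force: [1.0, -0.1, -1.2]
width: 0.497
time_s: 26.03
tool_pos: [0.5531, 0.1725, 0.1665]
orientation: [-3.141, 0.002, 0.06]
ft_force: [-0.1, 0.3, -1.3]
width: 0.495
[0.55307963 0.17248925 0.16651518] 0.4954891617734715
t=26.0 shift mm now-axes [ 2.1  4.3 76.5] final-axes [ 2.1  4.3 76.5] turn deg 0.3 min rows 1.8 F [-0.1  0.3 -1.3]
```

```bash
python3 -m inch '[0.002,0.004,0.02,0,0,0,0.02,0,0,0,0.02,0,0,0,0.012,0,0,0,0,0,0,0,0,0,0,0,0,0]';python3 -c "
from m import *
to(.5554,.1683,.08,.055)"
```

```text
time_s: 26.62
tool_pos: [0.5565, 0.1647, 0.0968]
orientation: [3.141, -0.001, 0.053]
ft_force: [0.8, -0.0, -1.3]
width: 0.499
t=26.6 shift mm now-axes [-0.9 -3.6 16.8] final-axes [-0.9 -3.6 16.8] turn deg -0.1 min rows 0.4 F [ 0.8 -0.  -1.3]
```

```bash
python3 -m inch '[-0.001,-0.0036,0.005,0,0,0,0.005,0,0,0,0.004,0,0,0,0.002,0,0,0,0,0,0,0,0,0]';python3 -c "
from m import *
to(.5554,.1683,.08,.055)"
```

```text
time_s: 27.12
tool_pos: [0.5549, 0.1688, 0.0803]
orientation: [3.141, 0.0, 0.054]
ft_force: [-0.2, -0.3, -0.5]
width: 0.499
t=27.1 shift mm now-axes [0.5 0.5 0.3] final-axes [0.5 0.5 0.3] turn deg -0.0 min rows 0.0 F [-0.2 -0.3 -0.5]
```

```bash
python3 -m inch '[0.0005,0.0003,0.002,0,0,0,0.002,0,0,0,0.001,0,0,0,0,0,0,0,0,0]';  python3 -m inch '[0,0,0.002,0,0,0,0.001,0,0,0,0,0,0,0,0,0]'
```

```text
time_s: 27.53
tool_pos: [0.5554, 0.1685, 0.0753]
orientation: [3.142, 0.0, 0.054]
ft_force: [-0.2, -0.2, -0.7]
width: 0.495
time_s: 27.87
tool_pos: [0.5554, 0.1685, 0.0723]
orientation: [3.142, 0.0, 0.054]
ft_force: [0.9, 0.5, -0.8]
width: 0.5
```

Foot B is entering freely. I'll continue down.

```bash
python3 -m inch '[0,0,0.002,0,0,0,0.001,0,0,0,0.001,0,0,0,0,0,0,0,0,0]'; python3 -m inch '[0,0,0.001,0,0,0,0.001,0,0,0,0,0,0,0,0,0]';python3 -m inch '[0,0,0.001,0,0,0,0.001,0,0,0,0,0,0,0,0,0]';python3 -m inch '[0,0,0.001,0,0,0,0.001,0,0,0,0,0,0,0,0,0]'
```

```text
time_s: 28.28
tool_pos: [0.5555, 0.1685, 0.0683]
orientation: [3.142, 0.0, 0.054]
ft_force: [-0.4, 0.7, -1.1]
width: 0.497
time_s: 28.62
tool_pos: [0.5554, 0.1685, 0.0663]
orientation: [3.142, 0.0, 0.054]
ft_force: [0.3, 0.5, -0.8]
width: 0.498
time_s: 28.95
tool_pos: [0.5554, 0.1685, 0.0643]
orientation: [3.142, 0.0, 0.054]
ft_force: [-0.4, -0.5, -0.9]
width: 0.5
time_s: 29.28
tool_pos: [0.5555, 0.1686, 0.0627]
orientation: [-3.142, -0.0, 0.054]
ft_force: [0.0, 0.1, 3.9]
width: 0.5
```

```bash
python3 -m inch '[0,0,0.001,0,0,0,0.001,0,0,0,0,0,0,0,0,0]';python3 -m inch '[0,0,0.001,0,0,0,0,0,0,0,0,0]';python3 -m inch '[0,0,0.001,0,0,0,0,0,0,0,0,0]';python3 -m inch '[0,0,0.0005,0,0,0,0,0,0,0,0,0]';python3 -m inch '[0,0,0.0005,0,0,0,0,0,0,0,0,0]'
```

```text
time_s: 29.62
tool_pos: [0.5556, 0.1686, 0.0604]
orientation: [-3.142, -0.0, 0.054]
ft_force: [-1.3, 0.5, 4.5]
width: 0.499
time_s: 29.87
tool_pos: [0.5555, 0.1686, 0.0593]
orientation: [-3.142, -0.0, 0.054]
ft_force: [-0.5, 0.3, 2.9]
width: 0.498
time_s: 30.12
tool_pos: [0.5555, 0.1686, 0.0592]
orientation: [-3.141, -0.0, 0.054]
ft_force: [-2.3, -0.7, 9.2]
width: 0.499
time_s: 30.37
tool_pos: [0.5555, 0.1686, 0.0591]
orientation: [-3.141, -0.0, 0.054]
ft_force: [-3.1, -1.1, 14.0]
width: 0.498
time_s: 30.62
tool_pos: [0.5555, 0.1686, 0.0591]
orientation: [-3.141, -0.0, 0.054]
ft_force: [-4.4, -0.1, 17.9]
width: 0.499
```

The hard stop is at 0.0591, so foot B is home. I'll release, verify with the fingertip press, then retreat and look.

```bash
python3 -m inch '[0,0,-0.0015,0,0,0,0,0,0,0,0,0,0,0,0,0]' 60; python3 -m inch '[0,0,-0.02,0,0,0,-0.02,0,0,0,-0.02,0,0,0,0,0]'; python3 -m inch '[0,0,0,0,0,0,0,0,0,0,0,0,0,0,0,0,0,0,0,0]' 255; python3 -m inch '[0,0,0.015,0,0,0,0.01,0,0,0,0.004,0,0,0,0,0,0,0,0,0]';python3 -m inch '[0,0,0.002,0,0,0,0.002,0,0,0,0.001,0,0,0,0,0]';python3 -m inch '[0,0,0.0015,0,0,0,0,0,0,0,0,0]';python3 -m inch '[0,0,0.001,0,0,0,0,0,0,0,0,0]'
```

```text
time_s: 30.95
tool_pos: [0.5552, 0.1685, 0.0584]
orientation: [3.141, 0.001, 0.054]
ft_force: [-0.5, 0.7, 1.1]
width: 0.77
time_s: 31.28
tool_pos: [0.5576, 0.1691, 0.1217]
orientation: [-3.14, -0.005, 0.054]
ft_force: [0.9, 0.2, 0.3]
width: 0.764
time_s: 31.7
tool_pos: [0.5549, 0.1684, 0.118]
orientation: [3.141, 0.002, 0.054]
ft_force: [-0.7, 0.4, -0.2]
width: 0.054
time_s: 32.12
tool_pos: [0.5552, 0.1684, 0.0895]
orientation: [3.141, 0.001, 0.054]
ft_force: [0.1, -0.8, -1.0]
width: -0.002
time_s: 32.45
tool_pos: [0.5554, 0.1686, 0.0849]
orientation: [-3.142, 0.0, 0.054]
ft_force: [-0.1, -1.0, 0.1]
width: 0.002
time_s: 32.7
tool_pos: [0.5554, 0.1685, 0.0834]
orientation: [-3.142, -0.0, 0.054]
ft_force: [-0.0, -0.2, 1.1]
width: -0.001
time_s: 32.95
tool_pos: [0.5556, 0.1686, 0.0831]
orientation: [-3.141, -0.0, 0.054]
ft_force: [-1.2, -1.4, 4.5]
width: -0.001
```

```bash
python3 -m inch '[0,0,-0.04,0,0,0,-0.04,0,0,0,-0.04,0,0,0,-0.04,0,0,0,-0.04,0,0,0,-0.03,0,0,0,0,0,0,0,0,0]' 0 45
python3 - <<'E'
from m import *
ps={n:cams.get_image(n) for n in("scene","top")}
a=cv2.resize(ps["top"]["img"][100:260,195:445],(400,256)); b=cv2.resize(ps["scene"]["img"][110:310,200:450],(800,640)[0:2])
cv2.imwrite("pics/e.png",cv2.resize(ps["scene"]["img"][110:310,200:450],(750,600),interpolation=cv2.INTER_CUBIC))
print(tri([ps["top"],ps["scene"]],[(247.2,117.3),(426.9,148.1)]))
print([(n,[(x[0],x[1].tolist()) for x in blobs(ps[n],(0,150,60),(6,255,255),40)]) for n in ps])
to(.687,.1755,.31,.055)
E
```

```text
time_s: 33.62
tool_pos: [0.5565, 0.1688, 0.3148]
orientation: [-3.14, -0.005, 0.054]
ft_force: [0.2, 0.2, -1.1]
width: 0.998
(array([0.69200519, 0.17696786, 0.22654364]), [np.float64(0.17821899692405507), np.float64(0.1729211579231764)])
[('scene', [(np.int32(142), [369.4, 110.3]), (np.int32(117), [426.8, 148.1]), (np.int32(42), [384.2, 172.9]), (np.int32(47), [353.4, 181.8])]), ('top', [(np.int32(101), [247.2, 117.3]), (np.int32(146), [172.3, 262.3])])]
t=33.7 shift mm now-axes [ 1.327e+02 -1.000e-01  1.500e+00] final-axes [1.327e+02 1.000e-01 1.500e+00] turn deg -0.0 min rows 3.2 F [ 0.7  0.5 -0.5]
```

View pics/e.png

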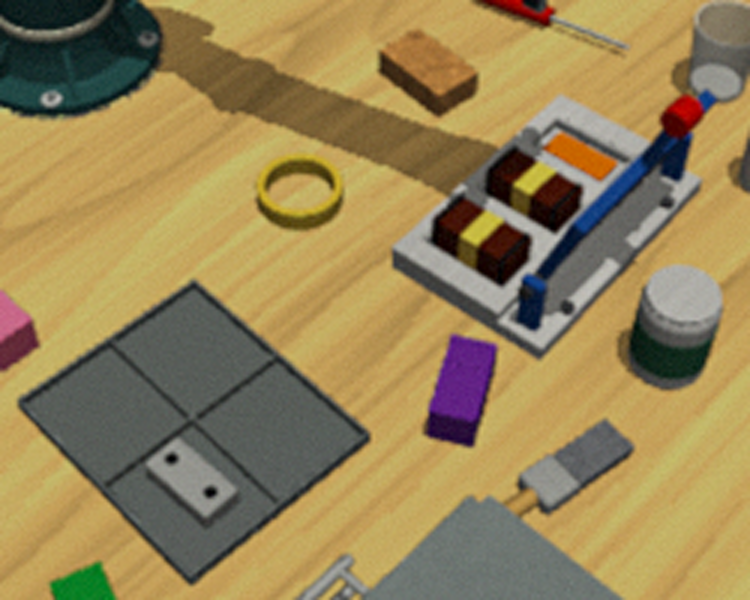

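Both feet are seated in pockets 1 and 2, at (480,238) and (533,188). The spacer at (190,478) is unmoved, the gate is still open, and the knob triangulates to (0.692, 0.177, 0.2265). I'll grasp the knob next.

```bash
python3 -m inch '[0.034,0,0,0,0.034,0,0,0,0.034,0,0,0,0.033,0,0,0,0,0,0,0,0,0,0,0]'; python3 -c "
from m import *
to(.692,.1762,.233,.055)"
```

```text
time_s: 34.22
tool_pos: [0.6904, 0.1751, 0.3088]
orientation: [3.14, 0.005, 0.053]
ft_force: [-0.7, 0.5, -1.4]
width: 1.001
t=34.2 shift mm now-axes [ 1.6 -1.  75.8] final-axes [ 1.6 -1.  75.8] turn deg -0.1 min rows 1.8 F [-0.7  0.5 -1.4]
```

```bash
python3 -m inch '[0.0016,-0.001,0.02,0,0,0,0.02,0,0,0,0.02,0,0,0,0.016,0,0,0,0,0,0,0,0,0]'; python3 -m inch '[0,0,0,0,0,0,0,0,0,0,0,0,0,0,0,0,0,0,0,0,0,0,0,0]' 255 45; python3 -c "
from m import *
s=ctrl.read_state(); print(s['tool_pos'],s['width'])
g=np.linspace(1.9,0,25); print(np.c_[-.165*np.diff(np.cos(g)),-.165*np.diff(np.sin(g))].round(4).tolist())"
```

```text
time_s: 34.72
tool_pos: [0.6894, 0.1768, 0.2345]
orientation: [3.141, 0.005, 0.055]
ft_force: [0.2, -1.5, -0.3]
width: 0.998
time_s: 35.22
tool_pos: [0.6921, 0.1773, 0.2375]
orientation: [-3.141, -0.001, 0.055]
ft_force: [-0.9, -0.1, 3.3]
width: 0.321
[0.69211266 0.1772839  0.23750295] 0.32089233542866374
[[-0.0125, -0.0037], [-0.0128, -0.0027], [-0.0129, -0.0017], [-0.013, -0.0007], [-0.0131, 0.0004], [-0.013, 0.0014], [-0.0128, 0.0024], [-0.0126, 0.0034], [-0.0123, 0.0044], [-0.0119, 0.0054], [-0.0114, 0.0063], [-0.0109, 0.0072], [-0.0103, 0.008], [-0.0096, 0.0088], [-0.0089, 0.0095], [-0.0081, 0.0102], [-0.0073, 0.0108], [-0.0064, 0.0114], [-0.0055, 0.0118], [-0.0046, 0.0122], [-0.0036, 0.0126], [-0.0026, 0.0128], [-0.0015, 0.013], [-0.0005, 0.013]]
```

```bash
python3 -m inch '[-0.0125,0,-0.0037,0,-0.0128,0,-0.0027,0,-0.0129,0,-0.0017,0,-0.013,0,-0.0007,0,-0.0131,0,0.0004,0,-0.013,0,0.0014,0,-0.0128,0,0.0024,0,-0.0126,0,0.0034,0]'; python3 -m inch '[-0.0123,0,0.0044,0,-0.0119,0,0.0054,0,-0.0114,0,0.0063,0,-0.0109,0,0.0072,0,-0.0103,0,0.008,0,-0.0096,0,0.0088,0,-0.0089,0,0.0095,0,-0.0081,0,0.0102,0]'; python3 -c "
from m import *
s=ctrl.read_state(); print(s['tool_pos'],s['width'],s['ft_force'])"
```

```text
time_s: 35.88
tool_pos: [0.5928, 0.171, 0.2404]
orientation: [-3.141, -0.01, 0.055]
ft_force: [1.2, -2.5, 6.7]
width: 0.32
time_s: 36.55
tool_pos: [0.504, 0.1653, 0.1786]
orientation: [3.14, 0.003, 0.055]
ft_force: [-5.3, -2.9, 7.5]
width: 0.313
[0.5040081  0.16530848 0.17862382] 0.3125438825152833 [-5.26633122 -2.85084207  7.50909909]
```

```bash
python3 -m inch '[-0.0073,0,0.0108,0,-0.0064,0,0.0114,0,-0.0055,0,0.0118,0,-0.0046,0,0.0122,0,-0.0036,0,0.0126,0,-0.0026,0,0.0128,0,-0.0015,0,0.012,0,0,0,0,0]'; python3 -m inch '[0,0,0.004,0,0,0,0.004,0,0,0,0,0,0,0,0,0]'; python3 -c "
from m import *
s=ctrl.read_state(); print(s['tool_pos'],s['width'],s['ft_force'])"
```

```text
time_s: 37.22
tool_pos: [0.4702, 0.1631, 0.0922]
orientation: [3.138, 0.009, 0.056]
ft_force: [-4.7, -2.0, 1.1]
width: 0.317
time_s: 37.55
tool_pos: [0.4696, 0.1631, 0.0853]
orientation: [3.138, 0.01, 0.056]
ft_force: [-6.5, -3.1, 1.4]
width: 0.323
[0.46962992 0.16308751 0.08528668] 0.3232941108694317 [-6.47103814 -3.07116566  1.43496253]
```

```bash
python3 -m inch '[0.002,0,0.002,0,0.001,0,0.002,0,0,0,0,0,0,0,0,0]'; python3 -m inch '[0,0,0.002,0,0,0,0,0,0,0,0,0]'
```

```text
time_s: 37.88
tool_pos: [0.4696, 0.1631, 0.081]
orientation: [3.137, 0.016, 0.056]
ft_force: [-12.0, -1.2, 3.1]
width: 0.322
time_s: 38.13
tool_pos: [0.4695, 0.163, 0.0791]
orientation: [3.137, 0.016, 0.057]
ft_force: [-10.7, -2.1, 4.2]
width: 0.32
```

```bash
python3 -m inch '[-0.003,0,0.002,0,0,0,0.001,0,0,0,0,0,0,0,0,0]'; python3 -m inch '[0,0,0.002,0,0,0,0,0,0,0,0,0]'; python3 -c "
from m import *
ps={n:cams.get_image(n) for n in('scene','top')}
p=ps['scene'];cv2.imwrite('pics/f.png',cv2.resize(p['img'][110:240,320:460],None,fx=4.5,fy=4.5,interpolation=cv2.INTER_CUBIC))"
```

```text
time_s: 38.47
tool_pos: [0.4694, 0.1631, 0.0766]
orientation: [3.138, 0.01, 0.056]
ft_force: [-7.7, -2.5, 3.3]
width: 0.319
time_s: 38.72
tool_pos: [0.4694, 0.1631, 0.0746]
orientation: [3.138, 0.01, 0.056]
ft_force: [-7.8, -2.8, 2.1]
width: 0.321
```

View pics/f.png

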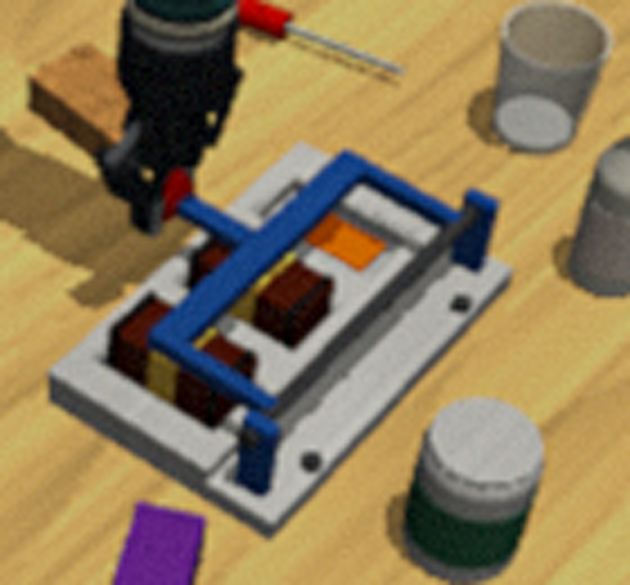

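The gate is nearly shut, with the knob at about (175,193). I'll continue down until it stops.

```bash
python3 -m inch '[0,0,0.001,0,0,0,0.001,0,0,0,0,0,0,0,0,0]'; python3 -m inch '[0,0,0.001,0,0,0,0.001,0,0,0,0,0,0,0,0,0]'; python3 -m inch '[0,0,0.001,0,0,0,0.001,0,0,0,0,0,0,0,0,0]'
```

```text
time_s: 39.15
tool_pos: [0.4695, 0.1631, 0.0726]
orientation: [3.138, 0.01, 0.056]
ft_force: [-6.8, -3.1, 2.2]
width: 0.316
time_s: 39.48
tool_pos: [0.4695, 0.1631, 0.0705]
orientation: [3.138, 0.01, 0.056]
ft_force: [-7.1, -2.7, 2.4]
width: 0.321
time_s: 39.82
tool_pos: [0.4696, 0.1631, 0.0692]
orientation: [3.138, 0.01, 0.056]
ft_force: [-8.7, -3.4, 8.8]
width: 0.319
```

The stop is reached, with the force rising to about 9 N. I'll release and withdraw.

```bash
python3 -m inch '[0,0,0,0,0,0,0,0,0,0,0,0,0,0,0,0,0,0,0,0,0,0,-0.01,0,0,0,-0.02,0,0,0,-0.03,0]' 0; python3 -m inch '[0,0,-0.03,0,0,0,-0.03,0,0,0.03,-0.03,0,0,0.04,0,0,0,0.04,0,0,0,0.04,0,0,0,0.04,0,0,0,0.04,0,0]'; python3 -m inch '[0,0,0,0,0,0,0,0,0,0,0,0]'
python3 - <<'E'
from m import *
ps={n:cams.get_image(n) for n in('scene','top')}
for n in ps: print(n,[(a,c.tolist()) for a,c,_ in blobs(ps[n],(0,170,110),(4,255,255)) if 250<c[0]<380])
p=ps['scene'];cv2.imwrite('pics/g.png',cv2.resize(p['img'][100:310,200:460],(743,600),interpolation=cv2.INTER_CUBIC)); print(ctrl.read_state()['ft_force'])
print("feet tops in scene (pred home):",proj(p,[[.5604,.0785,.058],[.5554,.1685,.058]]).round(1).tolist())
E
```

```text
time_s: 40.48
tool_pos: [0.4732, 0.1647, 0.1287]
orientation: [3.14, 0.004, 0.054]
ft_force: [0.2, 0.3, -0.4]
width: 1.002
time_s: 41.15
tool_pos: [0.4867, -0.0658, 0.2197]
orientation: [-3.142, -0.001, 0.054]
ft_force: [0.9, 0.6, -0.1]
width: 0.998
time_s: 41.4
tool_pos: [0.4869, -0.0639, 0.2191]
orientation: [-3.141, -0.0, 0.053]
ft_force: [0.3, -0.2, -0.1]
width: 1.002
scene [(np.int32(115), [370.7, 110.0]), (np.int32(41), [357.3, 152.1])]
top [(np.int32(63), [259.0, 211.9])]
[ 0.0754889  -0.22154028 -0.28551067]
feet tops in scene (pred home): [[359.7, 185.7], [378.0, 168.7]]
```

View pics/g.png

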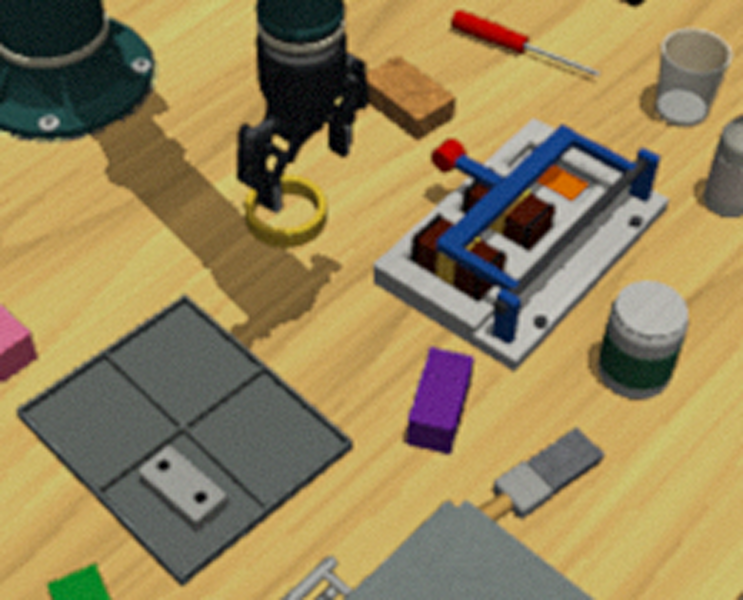

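The gate is shut over both feet, and the knob is back at its original pixels: scene (357.3,152.1) and top (259.0,211.9). The arm is clear, so I'll hand in.

```bash
python3 -c "
from rig import ctrl
print(ctrl.hand_in())"
```

```text
the job is handed in; nothing more can be done
None
```

The job is handed in, at about 41 s on the robot's clock; the hand-in gives no verdict. Only two feet were in the tray. I swung the gate back until it rested open, put the feet in pockets 1 and 2, pressed each one home, and then swung the gate shut.

**Seating:** Foot A stopped hard at 14 N and foot B at 18 N, both at the expected height. A closed-finger press from above, with the gate still open, then put each foot's top at 58.1 mm, against 58 mm for fully home.

**Gate and surroundings:** The knob is back within 0.2 px of its starting place in both camera views, and the gripper is clear at about zero force. In the last picture the spacer and the bystanders in view are where they were.

**What disagreed:**
- **Jig position:** The estimates along x differed by about 5 mm between the two cameras. Foot A first touched the pocket's edge at 6.6 N, so I moved it back 2.5 mm and it went in freely.
- **Gate closing:** While closing the gate the knob shifted a little in the grip, with up to 12 N of side force. It still reached its stop.

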